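# Unlock, load and run in the laser-marking shuttle

### The job

Get the marking fixture ready for a run: draw the lock pin straight up out of the shuttle and hang it upright by its collar in the fixture's side notch, and only then pull the shuttle all the way out towards you by its handle. With the shuttle out, stand every loose black cap that is on the desk level and centred on a post of its own (any post), then push the shuttle gently all the way home under the guard and only then turn the clamp knob on top of the guard clockwise to its stop, with the caps still on their posts and the pin still in its notch. Two or three caps are there; a cap that gets knocked aside still belongs on a post, and the finished caps in the clear tray at the back and the other things on the desk stay where they are.

Things in the scene. Friction and masses are not known exactly. Their poses are not given: they have to be found in the camera images.
- fixture: marking fixture fixed to the desk. Origin on the desk surface; x points to the rear (pushing home), y to its left, z up. Aluminium base x -0.17 to 0.105, y -0.10 to 0.10, 10 mm thick. Clear guard over its rear, x 0.034 to 0.106, y -0.104 to 0.104, top 112 mm above the desk, open at its front. On the left stick out the boss (x -0.045 to -0.005, to y 0.136) and the notch bracket (x 0.005 to 0.055, to y 0.168)
- shuttle (a joint): travel of the shuttle in m: 0 = fully home (posts under the guard), 0.12 = fully out (end stop), along -x of the fixture; it stays where it is left; about 3 N of friction. The shuttle plate (y -0.09 to 0.09, top 34 mm above the desk, 6 mm lips along its rear and sides; side lug to y 0.136) reaches from 15 mm before the handle to 30 mm behind the posts. While the lock pin is in its bore the shuttle cannot move
- handle (a point): centre of the shuttle's handle: a level black bar 86 mm long along the fixture's y, 14 mm thick along x, 16 mm tall, its centre 70 mm above the desk, on two thin posts at 34 mm either side of its centre with free space of 28 mm under it; moves with the shuttle. Axes as the fixture's
- post1 (a point): centre of the flat top of the left (+y) support post of the shuttle (28 mm diameter, top 9 mm above the shuttle plate and 43 mm above the desk). The three posts stand in a row, 60 mm apart, across the shuttle's travel, 95 mm behind its handle; 26 mm behind the row, between and beside the posts, stand four back-stop pins (10 mm diameter, tops 80 mm above the desk). All move with the shuttle. Axes as the fixture's
- post2 (a point): centre of the flat top of the middle support post of the shuttle (28 mm diameter, top 9 mm above the shuttle plate and 43 mm above the desk). The three posts stand in a row, 60 mm apart, across the shuttle's travel, 95 mm behind its handle; 26 mm behind the row, between and beside the posts, stand four back-stop pins (10 mm diameter, tops 80 mm above the desk). All move with the shuttle. Axes as the fixture's
- post3 (a point): centre of the flat top of the right (-y) support post of the shuttle (28 mm diameter, top 9 mm above the shuttle plate and 43 mm above the desk). The three posts stand in a row, 60 mm apart, across the shuttle's travel, 95 mm behind its handle; 26 mm behind the row, between and beside the posts, stand four back-stop pins (10 mm diameter, tops 80 mm above the desk). All move with the shuttle. Axes as the fixture's
- clamp (a joint): angle of the clamp knob in rad: grows clockwise seen from above, from between 0 and 0.2 at the start to its stop at 1.4; stays where it is left
- clamp_grip (a point): on the axis of the clamp knob on top of the guard, at the height to grip, 155 mm above the desk and 7 mm below the knob's top: a black bar 46 mm long, 14 mm thick and 30 mm tall on a 48 mm disc; its x axis runs along the bar and turns with the knob; z up
- bore (a point): centre of the mouth of the bore that the lock pin starts in, fixed to the fixture, 50 mm above the desk, at x = -0.025, y = 0.118 of the fixture; the bore is vertical, 15 mm wide, and runs through the shuttle's side lug (upper 14 mm) and a fixed boss below
- notch (a point): where the parked pin's axis meets the top of the notch bracket, 64 mm above the desk, at x 0.030, y 0.148 of the fixture: a level plate 8 mm thick with a slot 16 mm wide along y, open at its left (+y) end 20 mm from this point, closed 15 mm to the right. The shank goes in from the left or from above; the collar rests on the plate. Axes as the fixture's
- pin_grip (a point): centre of the black round grip (22 mm diameter, 42 mm tall) of the loose lock pin, about 110 g; z is the pin's axis, up. 26 mm below is the underside of its steel collar (30 mm diameter, 5 mm thick), under that a shank 12 mm in diameter, 44 mm long (foot 70 mm below this point). At the start it stands in the bore, collar on the lug
- capA_mid (a point): centre (half-way up) of loose cap A: a plain glossy black round cap, 51 mm diameter, 34 mm tall, about 50 g, closed flat top and flat foot, standing upright on the desk left (+y) of the fixture; z is its axis. May be absent (None for the whole run)
- capB_mid (a point): centre (half-way up) of loose cap B: a plain glossy black round cap, 51 mm diameter, 37 mm tall, about 50 g, closed flat top and flat foot, standing upright on the desk left (+y) of the fixture; z is its axis. May be absent (None for the whole run)
- capC_mid (a point): centre (half-way up) of loose cap C: a plain glossy black round cap, 51 mm diameter, 31 mm tall, about 50 g, closed flat top and flat foot, standing upright on the desk left (+y) of the fixture; z is its axis. May be absent (None for the whole run)
- capA: cap A; origin at the centre of its foot
- capB: cap B; origin at the centre of its foot
- capC: cap C; origin at the centre of its foot
- pin: the lock pin; origin at the centre of the underside of its collar
- tray_edge (a point): middle of the front upper edge of the clear covered tray of finished caps (fixed, 67 mm tall) that stands at the rear left; the edge runs about along world y, 130 mm to either side, its right end 18 mm nearer the robot
- screwdriver: bystander: green-handled screwdriver, 130 mm long, lying in front of the fixture
- usb_dongle: bystander: flat black dongle, 30 x 84 x 15 mm, at the front right
- bit_case: bystander: red moulded case, 82 x 175 x 82 mm, behind the fixture
- fitting: bystander: black turned fitting, 35 mm diameter, 62 mm tall, standing right of the fixture

How it is judged (in metres and radians):
On the way, in this order (a step that is already met when the one before it is completed fails the run):
1. the lock pin hangs upright in the side notch, released, with the shuttle still home (x of pin_grip in the frame of notch between -0.008 and 0.008 m and y of pin_grip in the frame of notch between -0.014 and 0.014 m and z of pin_grip in the frame of notch between 0.021 and 0.031 m and angle between pin_grip's own z axis and vertical below 0.15 rad and contact force between the fingers and pin below 0.1 N and value of joint shuttle below 0.012 m), for 0.2 s.
2. the shuttle is fully out (value of joint shuttle above 0.114 m), for 0.1 s.
3. with the shuttle out, every loose cap stands released on a post of its own (((horizontal distance between capA_mid and post1 below 0.011 m and z of capA_mid in the frame of post1 between 0.013 and 0.022 m) or (horizontal distance between capA_mid and post2 below 0.011 m and z of capA_mid in the frame of post2 between 0.013 and 0.022 m) or (horizontal distance between capA_mid and post3 below 0.011 m and z of capA_mid in the frame of post3 between 0.013 and 0.022 m)) and angle between the z axis of each of capA_mid, capB_mid, capC_mid and the z axis of fixture, either way round below 0.12 rad and linear speed of each of capA, capB, capC below 0.03 m/s and contact force between the fingers and capA below 0.1 N and ((horizontal distance between capB_mid and post1 below 0.011 m and z of capB_mid in the frame of post1 between 0.0145 and 0.0235 m) or (horizontal distance between capB_mid and post2 below 0.011 m and z of capB_mid in the frame of post2 between 0.0145 and 0.0235 m) or (horizontal distance between capB_mid and post3 below 0.011 m and z of capB_mid in the frame of post3 between 0.0145 and 0.0235 m)) and contact force between the fingers and capB below 0.1 N and ((horizontal distance between capC_mid and post1 below 0.011 m and z of capC_mid in the frame of post1 between 0.0115 and 0.0205 m) or (horizontal distance between capC_mid and post2 below 0.011 m and z of capC_mid in the frame of post2 between 0.0115 and 0.0205 m) or (horizontal distance between capC_mid and post3 below 0.011 m and z of capC_mid in the frame of post3 between 0.0115 and 0.0205 m)) and contact force between the fingers and capC below 0.1 N and value of joint shuttle above 0.1 m), for 0.3 s.
4. the loaded shuttle is pushed home before the clamp knob is turned (value of joint shuttle below 0.006 m and value of joint clamp below 0.4 rad), for 0.1 s.
At the end, for the whole second after the job is handed in: Shuttle home (within 6 mm); clamp knob at its clockwise stop (within 0.15 rad); every cap present level (within 7 degrees, either way up) on a post of its own, within 11 mm of its centre; lock pin upright (within 8 degrees), hanging by its collar in the side notch; all released and at rest (((horizontal distance between capA_mid and post1 below 0.011 m and z of capA_mid in the frame of post1 between 0.013 and 0.022 m) or (horizontal distance between capA_mid and post2 below 0.011 m and z of capA_mid in the frame of post2 between 0.013 and 0.022 m) or (horizontal distance between capA_mid and post3 below 0.011 m and z of capA_mid in the frame of post3 between 0.013 and 0.022 m)) and angle between the z axis of each of capA_mid, capB_mid, capC_mid and the z axis of fixture, either way round below 0.12 rad and linear speed of each of capA, capB, capC, pin below 0.03 m/s and contact force between the fingers and capA below 0.1 N and ((horizontal distance between capB_mid and post1 below 0.011 m and z of capB_mid in the frame of post1 between 0.0145 and 0.0235 m) or (horizontal distance between capB_mid and post2 below 0.011 m and z of capB_mid in the frame of post2 between 0.0145 and 0.0235 m) or (horizontal distance between capB_mid and post3 below 0.011 m and z of capB_mid in the frame of post3 between 0.0145 and 0.0235 m)) and contact force between the fingers and capB below 0.1 N and ((horizontal distance between capC_mid and post1 below 0.011 m and z of capC_mid in the frame of post1 between 0.0115 and 0.0205 m) or (horizontal distance between capC_mid and post2 below 0.011 m and z of capC_mid in the frame of post2 between 0.0115 and 0.0205 m) or (horizontal distance between capC_mid and post3 below 0.011 m and z of capC_mid in the frame of post3 between 0.0115 and 0.0205 m)) and contact force between the fingers and capC below 0.1 N and x of pin_grip in the frame of notch between -0.008 and 0.008 m and y of pin_grip in the frame of notch between -0.014 and 0.014 m and z of pin_grip in the frame of notch between 0.021 and 0.031 m and angle between pin_grip's own z axis and vertical below 0.15 rad and contact force between the fingers and pin below 0.1 N and value of joint shuttle below 0.006 m and value of joint clamp above 1.25 rad); the robot touches nothing.
It fails at once if a bystander (screwdriver, red case, black fitting, dongle) is moved by more than 30 mm (distance of any of screwdriver, bit_case, fitting, usb_dongle from where it was at the start of the episode above 0.03 m).
Of capA, capB, capC only 2 to 3 are there at a start; the rules pass over those that are not, and their reading is None.
At some moment in a run one of capA, capB, capC may be knocked a few centimetres aside while the robot is not near it.
It also fails if it takes over 210 s, if anything falls off the work surface, if the arm or the gripper's body presses on something with over 40 N, if the wrist force passes 120 N, or if a joint passes its speed limit or range.

### The arm

A 6-joint arm with a two-finger parallel gripper is mounted at the origin on a cart in front of the work surface, level with it; the furniture and walls round the work are solid. World frame = base frame: x ahead of the robot, y to its left, z up, the work surface at z = 0. Lengths are in mm, angles in rad, forces in N, time in s.
With the tool pointing down it reaches from about 400 to 825 mm from the base axis. Payload 7 kg.
Tool frame: the origin (TCP) lies on the centre line of the jaws, within the pads' length; the fingertips stand 11 mm ahead of it and the grasp point (between the pads) lies 8 mm behind it; y points along the fingers, x is the direction in which the jaws open and shut, and the axes are right-handed (so a half turn about y gives the same grasp; the last joint's range is limited). The gripper opens to 88 mm and grips with 3 to 60 N. Pads are 19 mm wide; open, the fingers measure 130 mm over their backs; the gripper's body (78 mm by 193 mm) begins 47 mm behind the grasp point.
Start: joints at [1.522, 0.359, 0.012, 0, -1.224, -0.288], TCP at [223.074, 637.05, 237.561] pointing down, gripper open.
Joint ranges: [-3.07, 3.07], [-1.43, 2.12], [-1.02, 1.25], [-3.03, 1.67], [-3.05, -0], [-3.03, 3.03]. Speed limits (rad/s): [2.39, 2.39, 3.01, 3.14, 3.14, 3.14].

### API

Orientations are given as [roll, pitch, yaw] about the fixed x, y, z axes, in that order (R = Rz(yaw) Ry(pitch) Rx(roll)).
In Python, from plant import bot gives the robot as it stands.
- The arm moves only by the tool drive_tool, never from a script. Its argument "steps" is one flat list of numbers, 4 for each row, row after row: the shift along the world's x, y, z in m, then the turn about the world's z in rad. A call has 1 to 12 rows; each row shifts and turns the commanded pose from where the row before left it; what a row does not reach is not made up. A row lasts 1/12 s, in which the tool goes at most 41.7 mm and 7.16 degrees, less where a joint would pass 70% of its speed; a pose out of reach is approached as far as the arm can. A call is refused whole if a number of a shift passes 0.0417 or a number of a turn 0.125, either way. A call with a gripper value outside its range is refused whole. "hand" is the finger opening in m, from 0 to 0.0876, set as the call begins (left out, the last holds). The fingers move at their own pace and stop on an object; "squeeze" is the grip in N (left out, the last holds). Time passes only in rows, so rows that do not move let the fingers close. It gives the time, the measured TCP pose, the force and the opening at its end, in the units of the state.
- bot.sense(): the state, without advancing time (a new reading comes with each control period).
- bot.camera(name): name is "scene" or "top"; returns (picture, depth): 480x640x3 uint8, red, green, blue; 480x640 float32, mm along the optical axis (not along the pixel's ray), 0 where there is no reading.
- bot.camera_model(name): a dict with "camera_matrix" (3x3 intrinsics, pixels), "R" (3x3) and "t" (3): a world point X has camera coordinates R X + t. Camera axes: x right, y down, z forward; pixel columns grow to the right and rows downward; lengths in mm; the calibration is good to about 2 mm. A picture is of the moment at which its call begins. camera_model takes no time and is no camera call.
- bot.job_done(): hands the job in, once; it reports no verdict.
The state is a dict: "t": time; "joint_pos": joint angles; "joint_velocities": joint speeds; "tau": joint torques, N m; "tool_pos": TCP position; "ee_rot": TCP orientation; "ft_force": force on the tool from outside, world axes, zero at the start; "wrist_torque": the same for the moment, N m; "gripper_width": finger opening in mm.
Only numpy, scipy, OpenCV 4.12 (cv2) and the standard library are available. Lean on these libraries where they do the work, as an engineer would, in place of code of your own. Each camera call takes 0.05 s, during which the arm holds its last target. There are 200 camera calls.

## Working session

There is one attempt and no reset: what is moved stays moved. The work goes in short steps, Python scripts to look and compute and a tool call to move; the robot and the scene stay as the last step left them, time stands still between calls to the robot, and variables do not carry over. Pictures are saved under pics/ and viewed, about 12 in all and at most 16, crops included, and the job is handed in when it is done.

Besides the shell and the picture viewer there is one more tool, called after ">>>" by a JSON object that holds its "method" and its "body". drive_tool: Moves the arm, as the interface text tells. Its arguments: {"type":"object","properties":{"steps":{"type":"array","items":{"type":"number"}},"hand":{"type":"number"},"squeeze":{"type":"number"}},"required":["steps"]}

```bash
ls; mkdir -p pics; cat > h.py <<'E'
import numpy as np, cv2
from plant import bot
def cam(n):
    m=bot.camera_model(n); return np.array(m["camera_matrix"]),np.array(m["R"]),np.array(m["t"]).ravel()
def shot(n,f=None):
    p,d=bot.camera(n); p=np.array(p)
    if f: cv2.imwrite(f"pics/{f}.png",p[:,:,::-1])
    return p,np.array(d)
def onz(n,uv,z):
    K,R,t=cam(n); c=-R.T@t; uv=np.atleast_2d(np.array(uv,float))
    r=(np.linalg.inv(K)@np.c_[uv,np.ones(len(uv))].T).T@R
    return c+r*((z-c[2])/r[:,2])[:,None]
def proj(n,X):
    K,R,t=cam(n); q=(np.atleast_2d(X)@R.T+t)@K.T; return q[:,:2]/q[:,2:]
def cloud(n,d):
    K,R,t=cam(n); v,u=np.mgrid[:480,:640]
    c=np.stack([(u-K[0,2])/K[0,0]*d,(v-K[1,2])/K[1,1]*d,d],-1)
    return (c-t)@R
E
python3 - <<'E'
from h import *
s=bot.sense(); print({k:np.round(v,3) for k,v in s.items()})
for n in("scene","top"):
    shot(n,n+"0"); K,R,t=cam(n); print(n,np.round(K,1).tolist(),np.round(R,3).tolist(),np.round(-R.T@t))
E
```

```text
pics
{'t': np.float64(0.0), 'joint_pos': array([ 1.522,  0.359,  0.011, -0.   , -1.224, -0.288]), 'joint_velocities': array([-0.001,  0.   ,  0.   ,  0.   ,  0.001,  0.002]), 'tau': array([-0.0000e+00, -5.8272e+01,  2.9305e+01,  6.9970e+00,  7.0000e-03,
       -0.0000e+00]), 'tool_pos': array([222.947, 636.629, 236.642]), 'ee_rot': array([-1.571, -0.002, -1.908]), 'ft_force': array([-0.18 , -0.337,  0.108]), 'wrist_torque': array([ 0.028, -0.01 , -0.009]), 'gripper_width': np.float64(87.828)}
scene [[608.1, 0.0, 324.3], [0.0, 608.1, 228.0], [0.0, 0.0, 1.0]] [[-0.997, 0.083, 0.004], [0.035, 0.469, -0.883], [-0.075, -0.88, -0.47]] [653. 873. 570.]
top [[498.3, 0.0, 330.0], [0.0, 498.3, 235.4], [0.0, 0.0, 1.0]] [[-0.012, -1.0, 0.004], [-0.997, 0.012, -0.079], [0.079, -0.005, -0.997]] [507. -33. 957.]
```

View pics/top0.png

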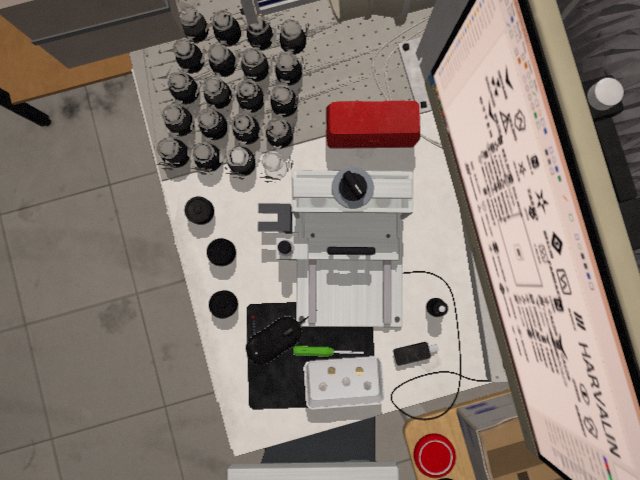

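View pics/scene0.png

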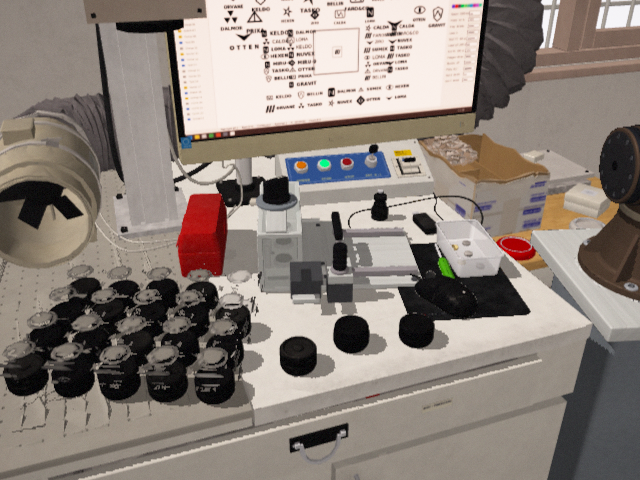

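```bash
cat > m0.py <<'E'
from h import *
p,d=shot("top"); X=cloud("top",d); g=p.max(2)
np.save("X0.npy",X)
def blob(mask,box,z,name):
    u0,v0,u1,v1=box; m=np.zeros_like(mask,np.uint8); m[v0:v1,u0:u1]=mask[v0:v1,u0:u1]
    n,l,st,c=cv2.connectedComponentsWithStats(m); k=1+np.argmax(st[1:,4]); cn,_=cv2.findContours((l==k).astype(np.uint8),0,2)
    r=cv2.minAreaRect(cn[0]); zz=X[...,2][l==k]; 
    print(name,"area",st[k,4],"c",np.round(c[k],1),"rect",np.round(r[0],1),np.round(r[1],1),round(r[2],1),"z med/95",np.round(np.percentile(zz,[10,50,95]),1),"xy@z",np.round(onz("top",c[k],z)[0],1))
    return l==k
dark=(g<60)
blob(dark,(180,190,217,230),34,"cap1"); blob(dark,(203,234,240,270),34,"cap2"); blob(dark,(205,285,242,322),34,"cap3")
blob(dark,(322,240,382,260),78,"handle"); blob(g<75,(275,237,296,258),97,"pin")
blob(g<120,(325,165,378,210),130,"knobdisc"); blob(g<40,(325,165,378,210),162,"knobbar"); 
# base by depth
z=X[...,2]
m=((z>4)&(z<50)); blob(m,(285,262,415,335),10,"base front")
mm=(z>50)&(z<72); blob(mm,(250,195,296,240),64,"bracket")
mg=(z>100)&(z<122); blob(mg,(280,160,425,220),112,"guard")
for uv in [(285,247),(351,251),(199,210),(222,252),(223,304),(265,210),(300,190),(330,225),(352,300),(270,300),(352,187)]: print(uv,np.round(X[uv[1],uv[0]],1))
E
python3 m0.py; python3 - <<'E'
import cv2;i=cv2.imread('pics/top0.png')
cv2.imwrite('pics/t0c.png',cv2.resize(i[155:335,170:430],None,fx=3,fy=3,interpolation=cv2.INTER_CUBIC))
E
```

```text
cap1 area 616 c [199.  210.2] rect [198.8 210.2] [28.3 26.2] 45.0 z med/95 [28.1 31.5 35.3] xy@z [630.1 206.5  34. ]
cap2 area 613 c [220.9 252. ] rect [221. 252.] [26. 28.] 90.0 z med/95 [31.2 34.7 38.2] xy@z [551.7 165.2  34. ]
cap3 area 614 c [222.8 304. ] rect [223. 304.] [26. 28.] 90.0 z med/95 [25.9 28.7 32.3] xy@z [456.1 161.2  34. ]
handle area 353 c [351.  250.3] rect [350.5 250.5] [ 7. 47.] 90.0 z med/95 [75.3 77.6 80.1] xy@z [549.8 -73.7  78. ]
pin area 141 c [284.2 247.1] rect [284. 247.] [12. 12.] 90.0 z med/95 [88.1 96.1 99.3] xy@z [555.8  42.4  97. ]
knobdisc area 873 c [352.5 189.3] rect [352.8 188.9] [38.5 30.2] 84.3 z med/95 [123.5 132.2 163. ] xy@z [649.6 -75.4 130. ]
knobbar area 560 c [352.  186.1] rect [352.5 186.7] [27.  26.9] 20.6 z med/95 [130.7 134.2 163.3] xy@z [649.4 -73.1 162. ]
base front area 7160 c [347.4 295.4] rect [343.5 298. ] [ 72. 117.] 90.0 z med/95 [ 7.9 10.3 22.7] xy@z [467.8 -68.8  10. ]
bracket area 728 c [275.9 217.4] rect [274.4 217.3] [32.4 27.7] 2.2 z med/95 [61.5 63.9 66.4] xy@z [611.4  60.1  64. ]
guard area 3812 c [352.7 192.7] rect [352.6 191.5] [121.2  42. ] 0.5 z med/95 [110.4 113.5 119.7] xy@z [647.  -76.7 112. ]
(285, 247) [555.7  40.8 100.9]
(351, 251) [548.5 -73.7  79.4]
(199, 210) [630.7 206.7  33. ]
(222, 252) [551.8 163.8  31.3]
(223, 304) [455.8 161.7  30.3]
(265, 210) [624.9  79.4  65.8]
(300, 190) [651.7  13.3 117.2]
(330, 225) [599.4 -37.4  35.2]
(352, 300) [459.  -77.4   7.9]
(270, 300) [460.6  78.5   0.9]
(352, 187) [648.2 -73.2 160.6]
```

View pics/t0c.png

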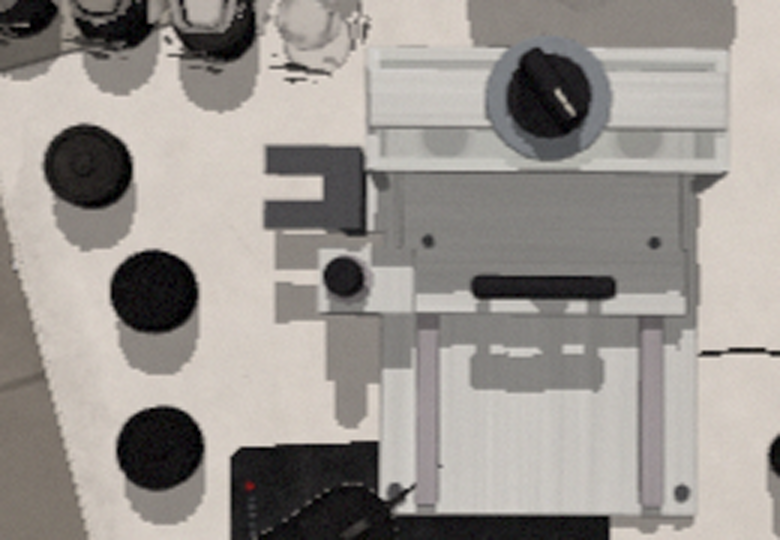

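>>> {"method": "drive_tool", "body": {"steps": [0.0185,-0.033,-0.002,0.0179,0.0185,-0.033,-0.002,0.0179,0.0185,-0.033,-0.002,0.0179,0.0185,-0.033,-0.002,0.0179,0.0185,-0.033,-0.002,0.0179,0.0185,-0.033,-0.002,0.0179,0.0185,-0.033,-0.002,0.0179,0.0185,-0.033,-0.002,0.0179,0.0185,-0.033,-0.002,0.0179], "hand": 0.05, "squeeze": 20}}

```text
t: 0.9
tool_pos: [390.0, 338.2, 219.5]
ee_rot: [-1.571, 0.0, -1.745]
ft_force: [1.1, 1.0, 0.3]
gripper_width: 50.2
```

>>> {"method": "drive_tool", "body": {"steps": [0.0185,-0.033,-0.002,0.0179,0.0185,-0.033,-0.002,0.0179,0.0185,-0.033,-0.002,0.0179,0.0185,-0.033,-0.002,0.0179,0.0185,-0.033,-0.002,0.0179,0.0185,-0.033,-0.002,0.0179,0.0185,-0.033,-0.002,0.0179,0.0185,-0.033,-0.002,0.0179,0.0185,-0.033,-0.002,0.0179,0,0,0,0,0,0,0,0,0,0,0,0]}}

```text
t: 1.9
tool_pos: [555.8, 42.7, 201.2]
ee_rot: [-1.572, -0.0, -1.587]
ft_force: [0.3, 1.3, -0.3]
gripper_width: 50.2
```

>>> {"method": "drive_tool", "body": {"steps": [0,0,-0.02,0,0,0,-0.02,0,0,0,-0.02,0,0,0,-0.015,0,0,0,0,0,0,0,0,0]}}

```text
t: 2.4
tool_pos: [555.5, 44.0, 126.5]
ee_rot: [-1.572, -0.001, -1.584]
ft_force: [0.5, 0.1, 0.3]
gripper_width: 50.0
```

```bash
python3 - <<'E'
from h import *
p,d=shot("scene"); q,_=shot("top")
a=cv2.resize(p[140:320,220:480],(780,540)); b=cv2.resize(q[170:290,230:380],(600,480))
cv2.imwrite("pics/pinS.png",a[:,:,::-1]); 
print(bot.sense()["tool_pos"],bot.sense()["ee_rot"],bot.sense()["gripper_width"])
E
```

```text
[556.62938351  44.00957944 127.84083687] [-1.56915228e+00  3.95755633e-04 -1.58393414e+00] 50.19292419105828
```

View pics/pinS.png

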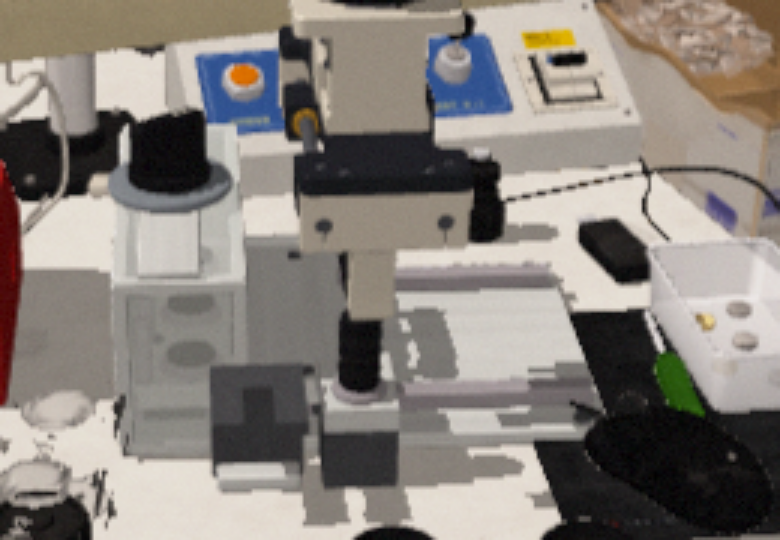

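```bash
python3 - <<'E'
from h import *
print(proj("scene",[[556.2,75,130],[556.2,44,80],[556.2,44,55],[611.3,72,64]]))
print(np.round(cam("scene")[1],3))
# pin via plane y=43.5+... : where does ray of pin axis px hit plane y=44
K,R,t=cam("scene"); c=-R.T@t
for uv,y in (((339.7,258),44),((343.7,235),80),((343.7,235),70)):
    r=R.T@np.linalg.inv(K)@np.array([*uv,1]); print(uv,c+r*(y-c[1])/r[1])
E
```

```text
[[343.50950078 235.08713368]
 [340.76124559 253.34247254]
 [340.49958226 266.75473612]
 [307.25329897 272.68306761]]
[[-0.997  0.083  0.004]
 [ 0.035  0.469 -0.883]
 [-0.075 -0.88  -0.47 ]]
(339.7, 258) [557.75830791  44.          71.4573126 ]
(343.7, 235) [556.52326366  80.         132.89127173]
(343.7, 235) [555.30488537  70.         127.38440421]
```

>>> {"method": "drive_tool", "body": {"steps": [0.0005,0,-0.015,0,0,0,-0.015,0,0,0,-0.015,0,0,0,-0.0095,0,0,0,0,0,0,0,0,0]}}

```text
t: 3.0
tool_pos: [556.9, 43.3, 72.6]
ee_rot: [-1.57, -0.0, -1.585]
ft_force: [-0.3, 0.5, -0.4]
gripper_width: 50.1
```

>>> {"method": "drive_tool", "body": {"steps": [0,0,0,0,0,0,0,0,0,0,0,0,0,0,0,0,0,0,0,0,0,0,0,0], "hand": 0.015}}

```text
t: 3.5
tool_pos: [556.8, 43.1, 72.4]
ee_rot: [-1.57, 0.0, -1.585]
ft_force: [-0.3, 0.4, 2.2]
gripper_width: 21.1
```

>>> {"method": "drive_tool", "body": {"steps": [0,0,0,0,0,0,0,0,0,0,0,0]}}

```text
t: 3.75
tool_pos: [556.8, 43.1, 72.4]
ee_rot: [-1.57, 0.0, -1.585]
ft_force: [-1.6, 0.2, 5.0]
gripper_width: 21.7
```

>>> {"method": "drive_tool", "body": {"steps": [0,0,0.005,0,0,0,0.01,0,0,0,0.01,0,0,0,0.01,0,0,0,0.01,0,0,0,0.01,0,0,0,0.01,0,0,0,0.01,0,0,0,0,0]}}

```text
t: 4.5
tool_pos: [557.8, 43.4, 149.7]
ee_rot: [-1.567, 0.001, -1.585]
ft_force: [0.9, 0.7, -0.7]
gripper_width: 21.5
```

>>> {"method": "drive_tool", "body": {"steps": [0.01,0.006,0,0,0.01,0.006,0,0,0.01,0.006,0,0,0.01,0.006,0,0,0.01,0.006,0,0,0.0055,0.003,0,0,0,0,0,0,0,0,0,0,0,0,0,0]}}

```text
t: 5.25
tool_pos: [611.6, 75.9, 146.7]
ee_rot: [-1.572, -0.0, -1.586]
ft_force: [-0.3, 0.5, -1.0]
gripper_width: 21.6
```

```bash
python3 - <<'E'
from h import *
p,d=shot("scene"); 
a=cv2.resize(p[140:320,220:420],(800,720))[60:660]
cv2.imwrite("pics/pinN.png",a[:,:,::-1]); s=bot.sense()
print(s["tool_pos"],s["ft_force"],s["gripper_width"]); print(proj("scene",[[611.7,75.5,85],[611.7,75.5,105],[611.7,72,64],[611.7,75.5,130]]))
E
```

```text
[611.59482412  75.78288309 146.94488835] [-0.37336573 -0.28839512 -0.86022269] 21.67744813024344
[[307.00087447 262.29395546]
 [306.87898094 251.01173862]
 [306.99632955 272.69353145]
 [306.72307806 236.58168473]]
```

View pics/pinN.png

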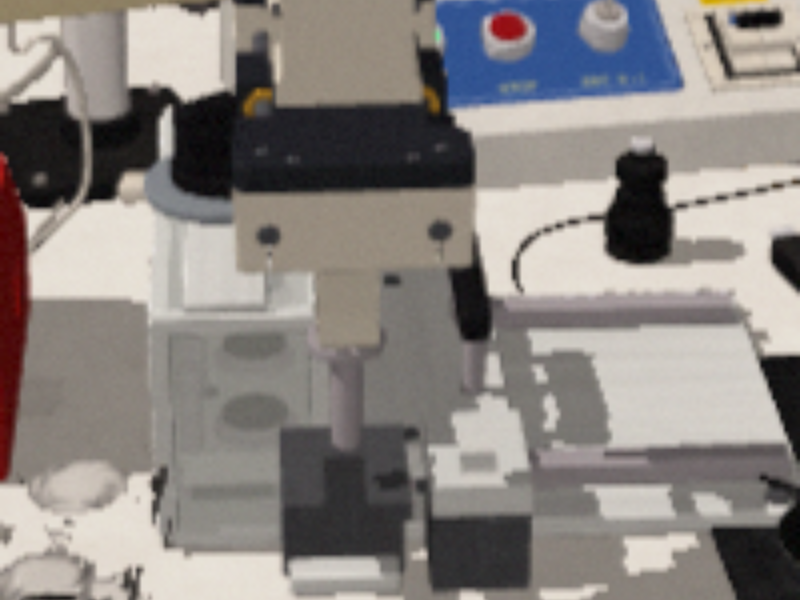

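>>> {"method": "drive_tool", "body": {"steps": [0,0,-0.01,0,0,0,-0.01,0,0,0,-0.01,0,0,0,-0.01,0,0,0,0,0]}}

```text
t: 5.72
tool_pos: [610.5, 75.5, 104.0]
ee_rot: [-1.575, -0.001, -1.586]
ft_force: [0.6, 0.7, -1.6]
gripper_width: 21.6
```

>>> {"method": "drive_tool", "body": {"steps": [0,0,-0.008,0,0,0,-0.006,0,0,0,-0.005,0,0,0,-0.001,0,0,0,0,0,0,0,0,0]}}

```text
t: 6.22
tool_pos: [612.1, 76.1, 87.1]
ee_rot: [-1.571, 0.0, -1.585]
ft_force: [-0.2, -0.3, -1.7]
gripper_width: 21.4
```

>>> {"method": "drive_tool", "body": {"steps": [0,0,-0.001,0,0,0,0,0,0,0,0,0]}}

```text
t: 6.47
tool_pos: [612.4, 76.1, 86.5]
ee_rot: [-1.57, 0.0, -1.585]
ft_force: [0.7, 0.0, 1.2]
gripper_width: 21.7
```

>>> {"method": "drive_tool", "body": {"steps": [0,0,0,0,0,0,0,0,0,0,0,0,0,0,0,0], "hand": 0.05}}

```text
t: 6.8
tool_pos: [612.0, 76.0, 86.0]
ee_rot: [-1.571, -0.0, -1.585]
ft_force: [-0.3, -0.4, 0.1]
gripper_width: 43.0
```

>>> {"method": "drive_tool", "body": {"steps": [0,0,0.01,0,0,0,0.02,0,0,0,0.03,0,0,0,0.03,0,0,0,0,0]}}

```text
t: 7.22
tool_pos: [615.5, 76.7, 183.5]
ee_rot: [-1.561, 0.002, -1.584]
ft_force: [1.6, -0.1, 1.1]
gripper_width: 50.0
```

```bash
python3 - <<'E'
from h import *
p,d=shot("scene"); q,_=shot("top")
a=cv2.resize(p[160:320,240:360],(540,600)); 
cv2.imwrite("pics/pinP.png",a[:,:,::-1]); s=bot.sense()
print(s["tool_pos"],s["ft_force"],s["gripper_width"]); print((proj("scene",[[611.7,75,90],[611.7,75,111],[611.7,75,69]])-[240,160])*[4.5,3.75])
E
```

```text
[612.88947572  76.4180101  178.40574314] [-0.14397173 -0.64982365 -1.09526731] 50.154712295497056
[[301.28332425 372.47537196]
 [300.70352362 327.81752835]
 [301.8509552  416.19587277]]
```

View pics/pinP.png

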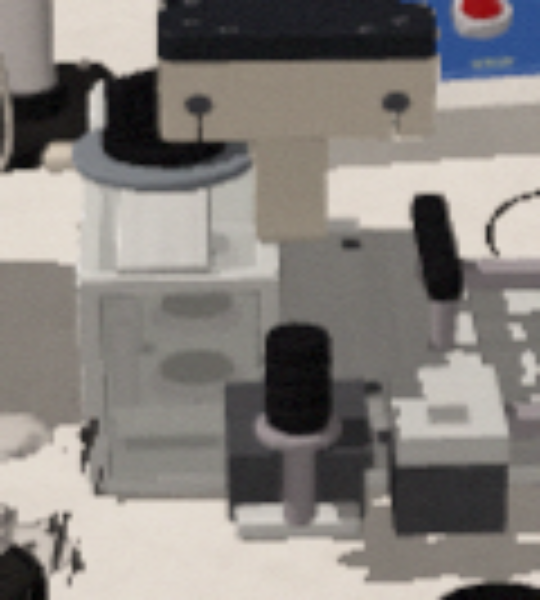

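>>> {"method": "drive_tool", "body": {"steps": [-0.0215,0,0.01,0,-0.02,-0.03,0,0,0,-0.04,0,0,0,-0.04,0,0,0,-0.04,0,0,0,0,0,0], "hand": 0.02}}

```text
t: 7.82
tool_pos: [569.0, -79.1, 185.2]
ee_rot: [-1.573, -0.001, -1.589]
ft_force: [-0.1, 1.2, 0.5]
gripper_width: 20.9
```

>>> {"method": "drive_tool", "body": {"steps": [0,0,-0.03,0,0,0,-0.03,0,0,0,-0.02,0,0,0,-0.015,0,0,0,-0.01,0,0,0,-0.006,0,0,0,0,0]}}

```text
t: 8.4
tool_pos: [569.8, -74.0, 73.7]
ee_rot: [-1.573, -0.0, -1.585]
ft_force: [-0.2, -0.3, -0.8]
gripper_width: 19.9
```

>>> {"method": "drive_tool", "body": {"steps": [-0.002,0,0,0,-0.004,0,0,0,-0.005,0,0,0,-0.005,0.0002,0,0,-0.005,0,0,0]}}

```text
t: 8.82
tool_pos: [550.1, -73.5, 76.1]
ee_rot: [-1.568, 0.001, -1.585]
ft_force: [3.5, 0.7, 1.7]
gripper_width: 20.1
```

>>> {"method": "drive_tool", "body": {"steps": [-0.008,0.0001,0,0,-0.01,0.0002,0,0,-0.01,0.0002,0,0,-0.01,0.0002,0,0,-0.01,0.0002,0,0,-0.01,0.0002,0,0,-0.01,0.0002,0,0,-0.01,0.0002,0,0,-0.008,0.0001,0,0,-0.006,0,0,0,-0.004,0,0,0,0,0,0,0]}}

```text
t: 9.82
tool_pos: [451.9, -72.3, 74.8]
ee_rot: [-1.573, -0.0, -1.586]
ft_force: [-0.0, -0.5, -0.1]
gripper_width: 19.9
```

>>> {"method": "drive_tool", "body": {"steps": [-0.003,0,0,0,-0.002,0,0,0,-0.002,0,0,0,0,0,0,0]}}

```text
t: 10.15
tool_pos: [447.7, -72.0, 75.2]
ee_rot: [-1.569, 0.0, -1.585]
ft_force: [6.4, -1.1, -4.4]
gripper_width: 20.2
```

>>> {"method": "drive_tool", "body": {"steps": [-0.001,0,0,0,-0.001,0,0,0,0,0,0,0]}}

```text
t: 10.4
tool_pos: [447.6, -71.8, 75.6]
ee_rot: [-1.565, 0.001, -1.585]
ft_force: [10.8, -2.2, -7.3]
gripper_width: 19.8
```

>>> {"method": "drive_tool", "body": {"steps": [-0.001,0,0,0,-0.001,0,0,0,0,0,0,0]}}

```text
t: 10.65
tool_pos: [447.6, -71.5, 76.1]
ee_rot: [-1.562, 0.001, -1.584]
ft_force: [15.6, -3.5, -9.8]
gripper_width: 19.7
```

>>> {"method": "drive_tool", "body": {"steps": [0.008,0,0,0,0,0,0.02,0,0,0,0.035,0,0,0,0.035,0,0,0.01,0.035,0,-0.0,0.04,0,0,0,0.04,0,0,-0.01,0.04,0,0,-0.01,0.04,0,0,-0.01,0.04,0,0,-0.01,0.04,0,0,0,0.04,0,0], "hand": 0.0876}}

```text
t: 11.65
tool_pos: [408.0, 218.6, 199.9]
ee_rot: [-1.573, -0.001, -1.585]
ft_force: [1.4, -0.2, -0.6]
gripper_width: 87.2
```

>>> {"method": "drive_tool", "body": {"steps": [0,0.04,0,0,0,0,0,0,0,0,0,0]}}

```text
t: 11.9
tool_pos: [409.7, 259.0, 199.0]
ee_rot: [-1.573, -0.003, -1.583]
ft_force: [0.2, -0.1, -0.1]
gripper_width: 87.6
```

```bash
python3 - <<'E'
from h import *
q,d=shot("top","top1"); X=cloud("top",d); np.save("X1.npy",X)
cv2.imwrite('pics/t1c.png',cv2.resize(q[155:345,170:430],None,fx=3,fy=3,interpolation=cv2.INTER_CUBIC)[:,:,::-1])
E
```

```text
(no output)
```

View pics/t1c.png

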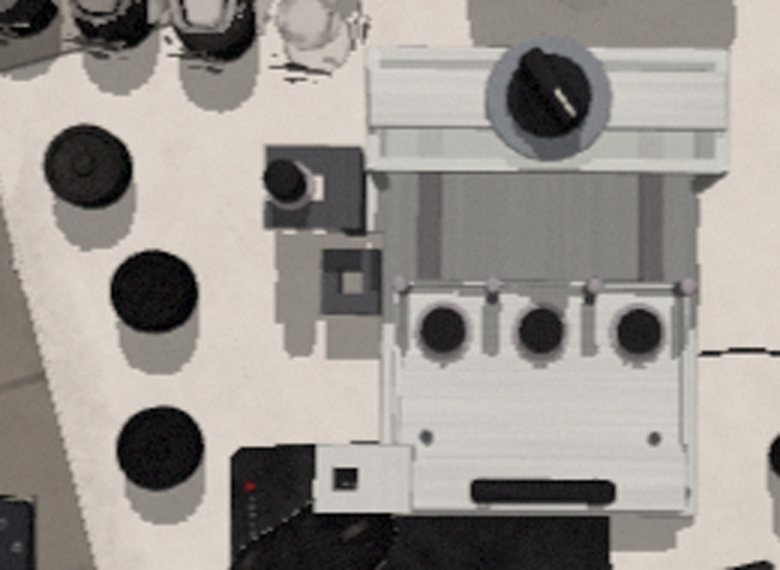

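```bash
cat > m1.py <<'E'
from h import *
p=cv2.imread("pics/top1.png")[:,:,::-1]; X=np.load("X1.npy"); g=p.max(2)
for v,u0,u1 in((210,182,217),(252,204,240),(304,206,242)):
    print(v); print(g[v,u0:u1]); print(np.round(np.median(X[v-4:v+5,u0:u1,2],0)).astype(int)); print(np.round(np.median(X[v-4:v+5,u0:u1,1],0)).astype(int))
dark=(g<60).astype(np.uint8)
n,l,st,c=cv2.connectedComponentsWithStats(dark[255:275,305:400]); print(st[1:],c[1:]+[305,255])
for k in range(1,n):
    if st[k,4]>60: print(onz("top",c[k]+[305,255],43)[0].round(1))
m=(dark>0); m[:310]=0; m[324:]=0; m[:,:325]=0; m[:,377:]=0
v,u=np.nonzero(m); print("handle",u.mean(),v.mean(),len(u),onz("top",[u.mean(),v.mean()],78))
E
python3 m1.py
```

```text
210
[214 190 121  31  31  37  49  45  46  44  45  40  30  43  43  38  38  38
  33  29  30  38  36  39  36  34  32  28  26  18  11  15 153 218 218]
[ 0  1  0 33 34 34 31 30 31 31 30 30 30 31 32 32 32 33 33 31 29 32 30 31
 30 32 33 34 32 30 25 16  7  0  0]
[248 246 244 233 231 229 228 226 224 222 220 219 217 215 212 211 209 207
 205 203 202 200 198 196 194 192 190 188 186 185 184 185 185 184 182]
252
[219 216 166  17  17   4  17  19  21  24  17  20  25  19  23  15  15  15
  18  21  24  21  20  21  20  23  27  19  12   0   6  29 157 214 215 215]
[-1  0  0 34 36 35 37 35 35 35 34 33 33 34 34 35 33 33 33 35 34 33 35 34
 35 36 37 36 35 31 26 20  7  0  0  1]
[205 203 201 191 189 187 185 183 181 180 178 176 174 173 171 169 167 165
 163 161 160 158 156 154 152 150 148 146 144 143 143 142 142 142 140 138]
304
[213 215 162  18  14  23  19  17  18  26  21  20  18  13  25  19  19  25
  21   8  17  28  25  22  20  28  14  20  21  13  10  30 158 217 217 218]
[-1  0 -1 29 30 32 27 28 29 27 27 27 28 28 29 30 30 29 29 29 28 28 26 28
 26 27 28 29 31 29 28 14  1  1  0 -1]
[201 198 197 188 186 184 183 181 179 177 175 173 171 170 167 165 164 162
 160 158 157 155 153 151 150 148 146 144 141 140 138 139 139 138 136 134]
[[ 60   0   1   1   1]
 [ 62   0   1   1   1]
 [  5   3  15  14 162]
 [ 38   3  14  15 165]
 [ 71   3  14  15 165]] [[365.         255.        ]
 [367.         255.        ]
 [317.29012346 264.62962963]
 [349.83636364 264.9030303 ]
 [382.50909091 265.22424242]]
[526.  -13.2  43. ]
[524.7 -72.8  43. ]
[ 523.4 -132.7   43. ]
handle 350.5536231884058 318.1855072463768 345 [[431.08786427 -71.14012996  78.        ]]
```

>>> {"method": "drive_tool", "body": {"steps": [0.0315,-0.007,-0.011,0,0.0315,-0.007,-0.011,0,0.0315,-0.007,-0.011,0,0.0315,-0.007,-0.011,0,0.0315,-0.007,-0.011,0,0.0315,-0.007,-0.011,0,0.0315,-0.007,-0.011,0,0,0,0,0,0,0,0,0], "hand": 0.0876}}

```text
t: 12.7
tool_pos: [631.2, 205.8, 120.7]
ee_rot: [-1.575, -0.002, -1.589]
ft_force: [-0.1, 0.1, -0.5]
gripper_width: 87.8
```

>>> {"method": "drive_tool", "body": {"steps": [0,0,-0.03,0,0,0,-0.03,0,0,0,-0.02,0,0,0,-0.013,0,0,0,-0.01,0,0,0,0,0,0,0,0,0]}}

```text
t: 13.28
tool_pos: [630.8, 208.6, 20.6]
ee_rot: [-1.571, -0.0, -1.585]
ft_force: [-0.6, 0.8, -0.4]
gripper_width: 87.9
```

>>> {"method": "drive_tool", "body": {"steps": [0,0,0,0,0,0,0,0,0,0,0,0,0,0,0,0,0,0,0,0,0,0,0,0,0,0,0,0], "hand": 0.045, "squeeze": 12}}

```text
t: 13.87
tool_pos: [631.2, 209.0, 20.2]
ee_rot: [-1.571, 0.0, -1.585]
ft_force: [-0.4, -0.1, 1.6]
gripper_width: 49.4
```

>>> {"method": "drive_tool", "body": {"steps": [0,0,0.005,0,0,0,0.015,0,0,0,0.03,0,0,0,0.04,0,0,0,0.04,0,0,0,0.03,0,0,0,0,0]}}

```text
t: 14.45
tool_pos: [634.4, 210.2, 188.6]
ee_rot: [-1.56, 0.005, -1.584]
ft_force: [1.5, -0.6, 1.0]
gripper_width: 49.4
```

```bash
python3 - <<'E'
from h import *
p,d=shot("scene"); 
cv2.imwrite("pics/liftA.png",cv2.resize(p[150:400,220:470],(600,600))[:,:,::-1]); s=bot.sense()
print(s["tool_pos"],s["ft_force"],s["gripper_width"],s["joint_pos"])
E
```

```text
[633.00177045 209.84163222 185.02415846] [-0.21529102  0.20553626 -2.19324721] 49.28393374653561 [ 6.12292324e-01  3.75465161e-01 -8.64069188e-02  8.99303621e-04
 -1.10102132e+00  9.43899748e-01]
```

View pics/liftA.png

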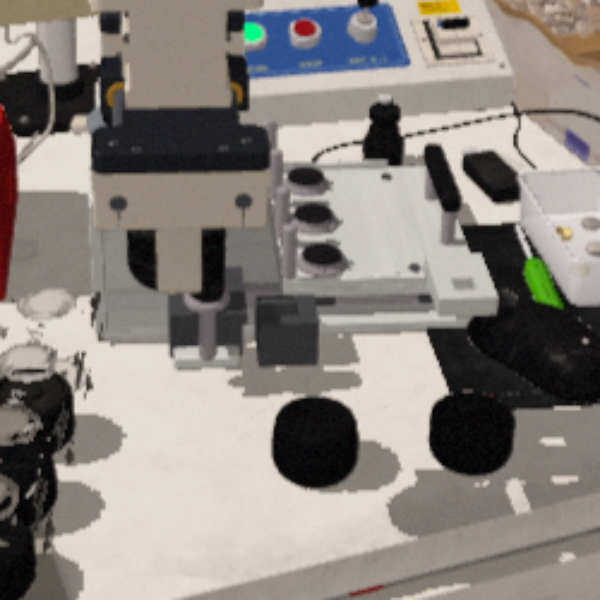

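>>> {"method": "drive_tool", "body": {"steps": [-0.0085,-0.0262,0,-0.1208,-0.0085,-0.0262,0,-0.1208,-0.0085,-0.0262,0,-0.1208,-0.0085,-0.0262,0,-0.1208,-0.0085,-0.0262,0,-0.1208,-0.0085,-0.0262,0,-0.1208,-0.0085,-0.0262,0,-0.1208,-0.0085,-0.0262,0,-0.1208,-0.0085,-0.0262,0,-0.1208,-0.0085,-0.0262,0,-0.1208,-0.0085,-0.0262,0,-0.1208,-0.0085,-0.0262,0,-0.1208]}}

```text
t: 15.5
tool_pos: [527.7, -106.8, 179.2]
ee_rot: [-1.571, -0.002, -3.041]
ft_force: [0.6, -0.9, -1.4]
gripper_width: 49.7
```

>>> {"method": "drive_tool", "body": {"steps": [-0.0085,-0.0262,0,-0.1208,0,0,0,0,0,0,-0.02,0,0,0,-0.03,0,0,0,-0.02,0,0,0,-0.015,0,0,0,0,0,0,0,0,0,0,0,0,0]}}

```text
t: 16.25
tool_pos: [521.0, -131.7, 95.7]
ee_rot: [-1.571, 0.0, 3.128]
ft_force: [-0.1, -0.0, -0.4]
gripper_width: 49.3
```

```bash
python3 - <<'E'
from h import *
p,d=shot("scene"); 
cv2.imwrite("pics/overP3.png",cv2.resize(p[150:300,280:440],(640,600))[:,:,::-1]); s=bot.sense()
print(s["tool_pos"],s["ee_rot"],s["ft_force"],s["gripper_width"],s["joint_pos"])
print((proj("scene",[[524.2,-132.7,43],[520.6,-131.7,90],[520.6,-131.7,60],[520.6,-131.7,43]])-[280,150])*4)
E
```

```text
[ 521.3114927  -131.68097846   96.05360472] [-1.57074275e+00  1.41208044e-03  3.12781995e+00] [ 0.71852023  0.53869383 -0.41211033] 49.68455569833328 [ 1.17502126e-01  2.72234290e-01 -4.75375551e-01  3.24917343e-04
 -8.21793595e-01 -1.31495945e-01]
[[269.48156591 288.59862716]
 [279.75121555 198.69311405]
 [278.21021891 256.94471505]
 [277.35388814 289.31508923]]
```

View pics/overP3.png

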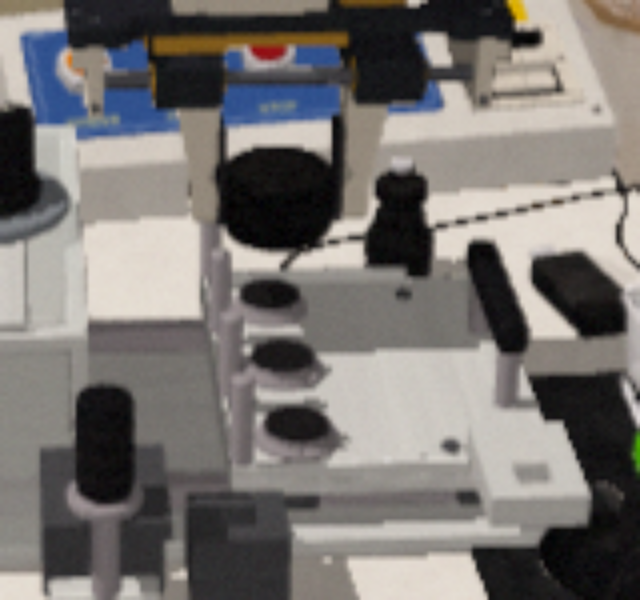

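>>> {"method": "drive_tool", "body": {"steps": [0,0,-0.012,0,0,0,-0.012,0,0,0,-0.005,0,0,0,-0.002,0,0,0,0,0,0,0,0,0]}}

```text
t: 16.8
tool_pos: [521.1, -131.7, 64.8]
ee_rot: [-1.571, 0.001, 3.128]
ft_force: [0.5, -1.1, -0.8]
gripper_width: 49.9
```

>>> {"method": "drive_tool", "body": {"steps": [0,0,-0.001,0,0,0,0,0,0,0,0,0]}}

```text
t: 17.05
tool_pos: [520.8, -131.7, 63.4]
ee_rot: [-1.571, 0.001, 3.127]
ft_force: [-0.5, 0.2, -0.2]
gripper_width: 49.8
```

>>> {"method": "drive_tool", "body": {"steps": [0,0,-0.001,0,0,0,0,0,0,0,0,0]}}

```text
t: 17.3
tool_pos: [521.3, -131.8, 63.1]
ee_rot: [-1.571, 0.002, 3.128]
ft_force: [-1.5, 1.1, 7.1]
gripper_width: 49.9
```

>>> {"method": "drive_tool", "body": {"steps": [0,0,0.0005,0,0,0,0,0,0,0,0,0,0,0,0,0,0,0,0,0], "hand": 0.075}}

```text
t: 17.72
tool_pos: [520.5, -131.8, 62.4]
ee_rot: [-1.571, -0.0, 3.127]
ft_force: [0.3, -0.2, -1.2]
gripper_width: 73.7
```

>>> {"method": "drive_tool", "body": {"steps": [0,0,0.01,0,0,0,0.02,0,0,0,0.03,0,0,0,0.04,0,0,0.03,0.02,0,0,0.04,0,0,0,0.04,0,0,0,0.04,0,0,0,0.04,0,0,0,0.04,0,0,0,0,0,0,0,0,0,0]}}

```text
t: 18.72
tool_pos: [520.5, 100.3, 183.2]
ee_rot: [-1.571, 0.0, 3.131]
ft_force: [0.0, -1.0, -0.1]
gripper_width: 74.8
```

```bash
cat > m2.py <<'E'
from h import *
import sys
q,d=shot("top",sys.argv[1]); X=cloud("top",d); g=q.max(2)
m=(g<60).astype(np.uint8)
n,l,st,c=cv2.connectedComponentsWithStats(m)
for k in range(1,n):
    if 350<st[k,4]<1100 and st[k,2]<45 and st[k,3]<45 and 180<c[k][0]<420 and c[k][1]>195:
        cn,_=cv2.findContours((l==k).astype(np.uint8),0,2); (u,v),r=cv2.minEnclosingCircle(cn[0]); z=np.median(X[...,2][l==k])
        print("area",st[k,4],"wh",st[k,2:4],"c",c[k].round(1),"z",z.round(1),"xy@top",onz("top",c[k],z+2)[0].round(1))
s=bot.sense(); print(s["tool_pos"],s["gripper_width"])
E
python3 m2.py top2
```

```text
area 629 wh [29 28] c [383.1 266. ] z 74.5 xy@top [ 521.4 -130.1   76.5]
area 522 wh [36 23] c [411.5 353.1] z 14.6 xy@top [ 360.1 -186.2   16.6]
[520.37788383  99.04972046 183.02796889] 74.91195201480558
```

>>> {"method": "drive_tool", "body": {"steps": [-0.02,-0.035,0,0,-0.02,-0.035,0,0,-0.02,-0.035,0,0,-0.02,-0.035,0,0,0,0,0,0,0,0,0,0], "hand": 0.0876}}

```text
t: 19.27
tool_pos: [439.2, -44.4, 183.2]
ee_rot: [-1.571, 0.001, 3.123]
ft_force: [0.2, -0.8, 0.6]
gripper_width: 87.6
```

```bash
python3 m2.py top3
```

```text
area 612 wh [29 27] c [220.9 252. ] z 34.8 xy@top [551.6 164.6  36.8]
area 638 wh [29 29] c [383.2 265.9] z 74.7 xy@top [ 521.5 -130.2   76.7]
area 612 wh [29 27] c [222.8 303.9] z 28.6 xy@top [455.9 162.   30.6]
area 685 wh [28 31] c [259.7 316.1] z 2.7 xy@top [430.8  97.5   4.7]
[440.21274496 -43.40477058 183.23027996] 87.51193618575972
```

>>> {"method": "drive_tool", "body": {"steps": [0.0186,0.0348,0,0,0.0186,0.0348,0,0,0.0186,0.0348,0,0,0.0186,0.0348,0,0,0.0186,0.0348,0,0,0.0186,0.0348,0,0,0,0,-0.02,0,0,0,-0.03,0,0,0,-0.03,0,0,0,0,0,0,0,0,0]}}

```text
t: 20.23
tool_pos: [551.7, 166.7, 101.4]
ee_rot: [-1.568, -0.003, 3.128]
ft_force: [0.6, -0.8, 0.5]
gripper_width: 87.5
```

>>> {"method": "drive_tool", "body": {"steps": [0,0,-0.03,0,0,0,-0.02,0,0,0,-0.015,0,0,0,-0.01,0,0,0,-0.0065,0,0,0,0,0,0,0,0,0]}}

```text
t: 20.82
tool_pos: [553.0, 167.4, 22.2]
ee_rot: [-1.571, 0.001, 3.128]
ft_force: [0.5, 0.6, -0.1]
gripper_width: 87.3
```

>>> {"method": "drive_tool", "body": {"steps": [0,0,0,0,0,0,0,0,0,0,0,0,0,0,0,0,0,0,0,0,0,0,0,0,0,0,0,0], "hand": 0.045}}

```text
t: 21.4
tool_pos: [552.2, 167.1, 21.2]
ee_rot: [-1.571, 0.0, 3.127]
ft_force: [-1.1, 0.5, 1.8]
gripper_width: 50.3
```

>>> {"method": "drive_tool", "body": {"steps": [0,0,0.005,0,0,0,0.015,0,0,0,0.03,0,0,0,0.04,0,0,0,0.04,0,0,0,0.03,0,0,0,0,0,0,0,0,0]}}

```text
t: 22.07
tool_pos: [553.0, 167.7, 183.8]
ee_rot: [-1.574, 0.004, 3.127]
ft_force: [-0.6, -0.8, -0.7]
gripper_width: 50.7
```

```bash
python3 - <<'E'
from h import *
p,d=shot("scene"); 
cv2.imwrite("pics/liftB.png",cv2.resize(p[150:350,250:450],(500,500))[:,:,::-1]); s=bot.sense()
print(s["tool_pos"],s["ft_force"],s["gripper_width"])
E
```

```text
[552.02840566 167.13594397 181.83592213] [-0.50611433  0.19161271 -2.19474234] 50.427146835311255
```

View pics/liftB.png

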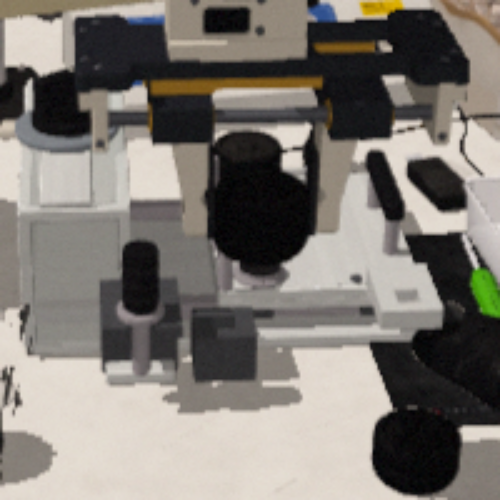

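>>> {"method": "drive_tool", "body": {"steps": [-0.0038,-0.03,0,0,-0.0038,-0.03,0,0,-0.0038,-0.03,0,0,-0.0038,-0.03,0,0,-0.0038,-0.03,0,0,-0.0038,-0.03,0,0,-0.0038,-0.03,0,0,-0.0038,-0.03,0,0,0,0,0,0,0,0,0,0]}}

```text
t: 22.95
tool_pos: [520.5, -74.5, 179.6]
ee_rot: [-1.57, -0.003, 3.124]
ft_force: [0.3, 0.4, -0.1]
gripper_width: 50.2
```

>>> {"method": "drive_tool", "body": {"steps": [0,0,-0.02,0,0,0,-0.03,0,0,0,-0.025,0,0,0,-0.015,0,0,0,-0.012,0,0,0,-0.008,0,0,0,-0.004,0,0,0,-0.0025,0,0,0,0,0,0,0,0,0]}}

```text
t: 23.78
tool_pos: [522.2, -72.7, 65.0]
ee_rot: [-1.571, 0.001, 3.128]
ft_force: [-0.5, -0.4, -0.9]
gripper_width: 50.4
```

>>> {"method": "drive_tool", "body": {"steps": [0,0,-0.001,0,0,0,0,0,0,0,0,0]}}

```text
t: 24.03
tool_pos: [522.3, -72.8, 64.1]
ee_rot: [-1.571, 0.001, 3.127]
ft_force: [0.2, 0.4, 1.7]
gripper_width: 50.5
```

Contact begins; release, retreat, and look again.

>>> {"method": "drive_tool", "body": {"steps": [0,0,-0.0003,0,0,0,0,0,0,0,0,0,0,0,0,0,0,0,0,0], "hand": 0.075}}

```text
t: 24.45
tool_pos: [521.6, -73.0, 63.2]
ee_rot: [-1.571, -0.0, 3.127]
ft_force: [-0.3, -0.4, 0.0]
gripper_width: 73.9
```

>>> {"method": "drive_tool", "body": {"steps": [0,0,0.01,0,0,0,0.02,0,0,0,0.03,0,0,0,0.04,0,0,0,0.02,0,-0.04,0,0,0,-0.04,0,0,0,-0.02,0,0,0,0,0,0,0,0,0,0,0], "hand": 0.0876}}

```text
t: 25.28
tool_pos: [421.3, -73.0, 184.6]
ee_rot: [-1.571, 0.003, 3.128]
ft_force: [0.6, 0.8, 0.1]
gripper_width: 87.6
```

```bash
python3 m2.py top4
```

```text
area 612 wh [29 27] c [222.8 303.9] z 28.7 xy@top [456.  162.   30.7]
[422.28926018 -72.8439486  184.44720565] 87.57110444703063
```

>>> {"method": "drive_tool", "body": {"steps": [0.00425,0.0296,0,0,0.00425,0.0296,0,0,0.00425,0.0296,0,0,0.00425,0.0296,0,0,0.00425,0.0296,0,0,0.00425,0.0296,0,0,0.00425,0.0296,0,0,0.00425,0.0296,0,0,0,0,-0.04,0,0,0,-0.04,0,0,0,0,0,0,0,0,0]}}

```text
t: 26.33
tool_pos: [455.4, 163.2, 102.0]
ee_rot: [-1.567, -0.004, 3.128]
ft_force: [0.8, 0.5, 1.6]
gripper_width: 87.7
```

>>> {"method": "drive_tool", "body": {"steps": [0,0,-0.03,0,0,0,-0.02,0,0,0,-0.015,0,0,0,-0.01,0,0,0,-0.01,0,0,0,0,0,0,0,0,0]}}

```text
t: 26.92
tool_pos: [457.3, 164.6, 19.9]
ee_rot: [-1.572, 0.002, 3.127]
ft_force: [0.4, 0.1, -0.6]
gripper_width: 87.8
```

>>> {"method": "drive_tool", "body": {"steps": [0,0,0,0,0,0,0,0,0,0,0,0,0,0,0,0,0,0,0,0,0,0,0,0,0,0,0,0], "hand": 0.045}}

```text
t: 27.5
tool_pos: [455.8, 163.9, 18.4]
ee_rot: [-1.571, 0.0, 3.128]
ft_force: [-0.9, 0.5, 3.3]
gripper_width: 50.1
```

>>> {"method": "drive_tool", "body": {"steps": [0,0,0.005,0,0,0,0.015,0,0,0,0.03,0,0,0,0.04,0,0,0,0.04,0,0,0,0.03,0,0,0,0,0,0,0,0,0]}}

```text
t: 28.17
tool_pos: [456.5, 164.5, 180.5]
ee_rot: [-1.574, 0.003, 3.127]
ft_force: [-0.8, -0.1, -1.3]
gripper_width: 49.6
```

```bash
python3 - <<'E'
from h import *
p,d=shot("scene"); 
cv2.imwrite("pics/liftC.png",cv2.resize(p[150:350,280:480],(500,500))[:,:,::-1]); s=bot.sense()
print(s["tool_pos"],s["ft_force"],s["gripper_width"])
E
```

```text
[455.5460098  163.88150134 178.80146654] [-1.04195259 -0.57725763 -0.70701703] 49.77236042280961
```

View pics/liftC.png

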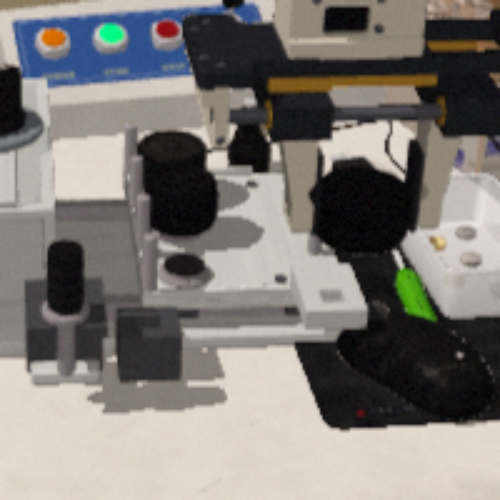

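>>> {"method": "drive_tool", "body": {"steps": [0.0111,-0.0295,0,0,0.0111,-0.0295,0,0,0.0111,-0.0295,0,0,0.0111,-0.0295,0,0,0.0111,-0.0295,0,0,0.0111,-0.0295,0,0,0,0,0,0,0,0,0,0,0,0,0,0]}}

```text
t: 28.97
tool_pos: [521.5, -13.5, 176.8]
ee_rot: [-1.57, -0.003, 3.126]
ft_force: [0.3, -0.9, -0.4]
gripper_width: 49.9
```

>>> {"method": "drive_tool", "body": {"steps": [0,0,-0.02,0,0,0,-0.03,0,0,0,-0.025,0,0,0,-0.015,0,0,0,-0.012,0,0,0,-0.008,0,0,0,-0.004,0,0,0,-0.0025,0,0,0,0,0,0,0,0,0]}}

```text
t: 29.8
tool_pos: [522.8, -12.8, 62.4]
ee_rot: [-1.571, 0.001, 3.128]
ft_force: [0.4, -0.5, 0.1]
gripper_width: 49.4
```

>>> {"method": "drive_tool", "body": {"steps": [0,0,-0.001,0,0,0,0,0,0,0,0,0]}}

```text
t: 30.05
tool_pos: [522.9, -13.0, 61.4]
ee_rot: [-1.571, 0.001, 3.127]
ft_force: [0.4, 0.3, 2.1]
gripper_width: 49.5
```

>>> {"method": "drive_tool", "body": {"steps": [0,0,-0.0003,0,0,0,0,0,0,0,0,0,0,0,0,0,0,0,0,0], "hand": 0.075}}

```text
t: 30.47
tool_pos: [522.3, -13.2, 60.4]
ee_rot: [-1.571, -0.0, 3.127]
ft_force: [0.0, 0.1, 0.4]
gripper_width: 73.6
```

>>> {"method": "drive_tool", "body": {"steps": [0,0,0.01,0,0,0,0.02,0,0,0,0.03,0,0,0,0.04,0,0,0.02,0.02,0,-0.015,0.038,0,0,-0.015,0.038,0,0,-0.015,0.038,0,0,-0.015,0.038,0,0,-0.015,0.038,0,0,-0.015,0.038,0,0,-0.015,0.038,0,0]}}

```text
t: 31.47
tool_pos: [416.2, 274.5, 181.6]
ee_rot: [-1.572, 0.001, 3.128]
ft_force: [2.0, -0.5, -0.2]
gripper_width: 74.8
```

>>> {"method": "drive_tool", "body": {"steps": [0,0,0,0,0,0,0,0]}}

```text
t: 31.63
tool_pos: [416.5, 274.8, 181.1]
ee_rot: [-1.571, 0.0, 3.131]
ft_force: [0.6, -1.2, -0.2]
gripper_width: 75.4
```

```bash
python3 m2.py top5; python3 m1.py >/dev/null; python3 - <<'E'
import cv2
i=cv2.imread("pics/top5.png"); cv2.imwrite("pics/t5c.png",cv2.resize(i[155:345,200:430],None,fx=3,fy=3))
E
```

```text
area 622 wh [28 29] c [316.5 265.9] z 71.6 xy@top [523.2 -12.4  73.6]
area 641 wh [28 29] c [349.4 265.9] z 77.8 xy@top [522.3 -70.5  79.8]
area 646 wh [29 28] c [383.1 265.7] z 74.6 xy@top [ 522.  -130.2   76.6]
area 563 wh [36 23] c [411.5 353.2] z 14.7 xy@top [ 359.9 -186.1   16.7]
[416.85385981 273.47031084 180.9246724 ] 74.74738944256669
```

View pics/t5c.png

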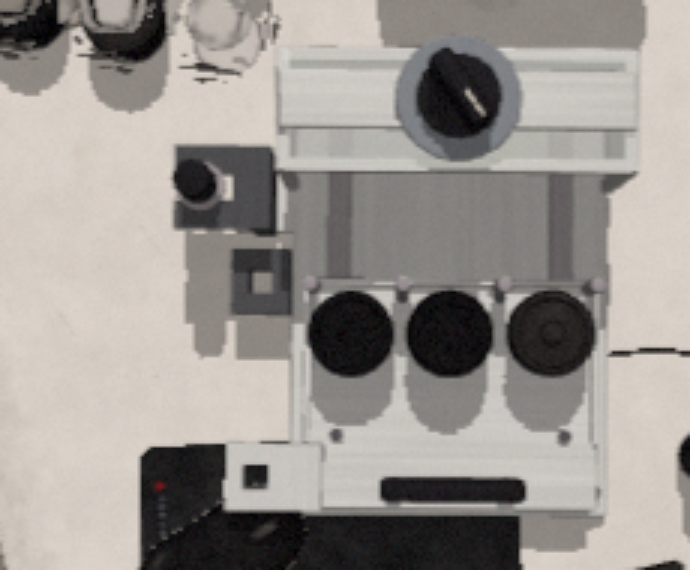

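>>> {"method": "drive_tool", "body": {"steps": [-0.001,-0.0265,0,0.1208,-0.001,-0.0265,0,0.1208,-0.001,-0.0265,0,0.1208,-0.001,-0.0265,0,0.1208,-0.001,-0.0265,0,0.1208,-0.001,-0.0265,0,0.1208,-0.001,-0.0265,0,0.1208,-0.001,-0.0265,0,0.1208,-0.001,-0.0265,0,0.1208,-0.001,-0.0265,0,0.1208,-0.001,-0.0265,0,0.1208,-0.001,-0.0265,0,0.1208], "hand": 0.02}}

```text
t: 32.68
tool_pos: [404.6, -46.9, 180.9]
ee_rot: [-1.57, 0.0, -1.706]
ft_force: [1.0, -0.7, -0.2]
gripper_width: 20.1
```

>>> {"method": "drive_tool", "body": {"steps": [0,-0.0265,0,0.1208,0,0,-0.01,0,0,0,-0.02,0,0,0,-0.02,0,0,0,0,0,0,0,0,0]}}

```text
t: 33.18
tool_pos: [404.5, -71.2, 130.4]
ee_rot: [-1.573, -0.001, -1.595]
ft_force: [0.0, -0.2, 1.1]
gripper_width: 20.0
```

>>> {"method": "drive_tool", "body": {"steps": [0,0,-0.02,0,0,0,-0.015,0,0,0,-0.01,0,0,0,-0.006,0,0,0,-0.0045,0,0,0,0,0]}}

```text
t: 33.68
tool_pos: [405.6, -70.0, 75.2]
ee_rot: [-1.571, -0.0, -1.593]
ft_force: [0.8, -0.7, -0.3]
gripper_width: 19.8
```

>>> {"method": "drive_tool", "body": {"steps": [0.002,0,0,0,0.002,0,0,0,0.002,0,0,0,0.002,0,0,0,0.002,0,0,0,0.002,0,0,0,0.002,0,0,0]}}

```text
t: 34.27
tool_pos: [419.2, -70.1, 74.9]
ee_rot: [-1.572, -0.0, -1.593]
ft_force: [-3.3, -0.7, 0.7]
gripper_width: 19.7
```

>>> {"method": "drive_tool", "body": {"steps": [0.003,0,0,0,0.004,0,0,0,0.004,-0.0002,0,0,0.004,0,0,0,0.004,-0.0002,0,0,0.004,0,0,0,0.004,0,0,0,0.004,-0.0002,0,0,0.004,0,0,0,0.004,0,0,0,0.004,-0.0002,0,0,0.004,0,0,0]}}

```text
t: 35.27
tool_pos: [466.7, -70.8, 74.9]
ee_rot: [-1.571, -0.0, -1.593]
ft_force: [-2.3, -1.5, -1.1]
gripper_width: 19.7
```

>>> {"method": "drive_tool", "body": {"steps": [0.004,0,0,0,0.004,0,0,0,0.004,-0.0002,0,0,0.004,0,0,0,0.004,-0.0002,0,0,0.004,0,0,0,0.004,0,0,0,0.004,-0.0002,0,0,0.004,0,0,0,0.004,0,0,0,0.004,-0.0002,0,0,0.004,0,0,0]}}

```text
t: 36.27
tool_pos: [514.9, -71.6, 75.0]
ee_rot: [-1.571, -0.0, -1.593]
ft_force: [-3.1, -1.8, -1.0]
gripper_width: 19.9
```

>>> {"method": "drive_tool", "body": {"steps": [0.003,0,0,0,0.003,0,0,0,0.002,0,0,0,0.002,0,0,0,0.002,0,0,0,0.001,0,0,0,0.001,0,0,0,0.001,0,0,0]}}

```text
t: 36.93
tool_pos: [529.6, -71.6, 75.1]
ee_rot: [-1.571, -0.0, -1.593]
ft_force: [-3.4, -2.2, -0.7]
gripper_width: 20.0
```

>>> {"method": "drive_tool", "body": {"steps": [0.001,0,0,0,0.001,0,0,0,0.001,0,0,0,0.001,0,0,0,0.001,0,0,0,0,0,0,0]}}

```text
t: 37.43
tool_pos: [531.6, -71.7, 74.6]
ee_rot: [-1.576, -0.0, -1.594]
ft_force: [-12.1, 1.4, 8.1]
gripper_width: 20.0
```

>>> {"method": "drive_tool", "body": {"steps": [0.001,0,0,0,0.001,0,0,0,0.001,0,0,0,0,0,0,0]}}

```text
t: 37.77
tool_pos: [531.7, -71.9, 74.1]
ee_rot: [-1.581, -0.001, -1.594]
ft_force: [-20.0, 2.9, 14.1]
gripper_width: 20.2
```

>>> {"method": "drive_tool", "body": {"steps": [-0.005,0,0,0,-0.008,0,0,0,-0.01,0,0.01,0,0,0,0.03,0,0,0,0.04,0,0,0,0.04,0,-0.03,0.02,0.02,0,-0.02,0.035,0,0,-0.02,0.035,0,0,0,0.04,0,0,0,0.04,0,0,0,0,0,0]}}

```text
t: 38.77
tool_pos: [445.6, 104.3, 216.3]
ee_rot: [-1.566, 0.004, -1.589]
ft_force: [0.6, 0.4, 0.2]
gripper_width: 20.0
```

```bash
python3 - <<'E'
from h import *
q,d=shot("top","top6"); X=cloud("top",d); g=q.max(2)
X0=np.load("X0.npy"); P=X0.reshape(-1,3)
for lo,hi in((180,260),(260,340),(340,450),(450,600)):
    k=(P[:,2]>lo)&(P[:,2]<hi)&(P[:,0]>450)&(P[:,0]<900)&(P[:,1]>-400)&(P[:,1]<150)
    if k.sum()>20:
        r=np.hypot(P[k,0]-649,P[k,1]+74); i=np.argsort(r)[10]; print(lo,hi,k.sum(),r[i].round(),P[k][i].round())
m=((X[...,2]>148)&(X[...,2]<175)).astype(np.uint8); m[:, :325]=0; m[:,380:]=0; m[:165]=0; m[215:]=0
n,l,st,c=cv2.connectedComponentsWithStats(m); k=1+np.argmax(st[1:,4]); cn,_=cv2.findContours((l==k).astype(np.uint8),0,2)
r=cv2.minAreaRect(cn[0]); print(st[k],r); v,u=np.nonzero(l==k); W=onz("top",np.c_[u,v],162)[:,:2]
w,V=np.linalg.eigh(np.cov(W.T)); a=V[:,1]*np.sign(V[0,1]); print("bar centre",W.mean(0),"angle",np.arctan2(a[1],a[0]),"ext",np.ptp((W-W.mean(0))@V,axis=0))
m=(g<60).astype(np.uint8); m[:310]=0  # handle if still out
hm=((g<60)).astype(np.uint8)[240:262,320:385]; v,u=np.nonzero(hm); print("handle",onz("top",[u.mean()+320,v.mean()+240],78),len(u))
p,_=shot("scene"); print(bot.sense()["tool_pos"])
cv2.imwrite("pics/home.png",np.hstack([cv2.resize(q[160:280,245:420],(400,275)),cv2.resize(p[140:320,220:480],(400,275))])[:,:,::-1])
E
```

```text
180 260 5085 164.0 [ 700. -230.  214.]
260 340 6788 165.0 [ 697. -232.  270.]
340 450 16886 166.0 [ 688. -236.  342.]
450 600 24440 152.0 [794. -28. 457.]
[344 171  21  27 264] ((353.70556640625, 183.70785522460938), (28.497766494750977, 9.56333065032959), 54.782405853271484)
bar centre [653.17479969 -76.09019228] angle 0.5786558433183472 ext [15.85232986 46.39947133]
handle [[549.88428851 -73.49936379  78.        ]] 346
[444.83574933 100.55519872 215.5085026 ]
```

View pics/home.png

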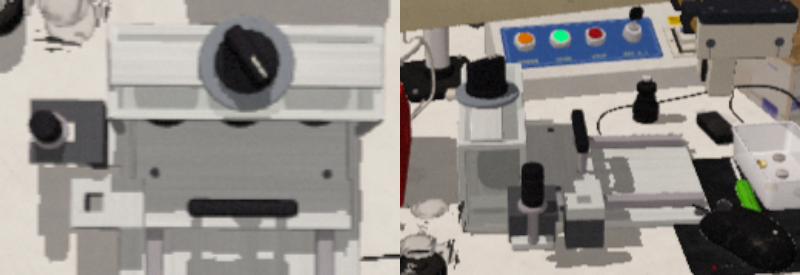

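>>> {"method": "drive_tool", "body": {"steps": [0.0297,-0.0247,0,0.085,0.0297,-0.0247,0,0.085,0.0297,-0.0247,0,0.085,0.0297,-0.0247,0,0.085,0.0297,-0.0247,0,0.085,0.0297,-0.0247,0,0.085,0.0297,-0.0247,0,0.085,0,0,0,0,0,0,0,0], "hand": 0.04}}

```text
t: 39.62
tool_pos: [653.1, -77.5, 213.3]
ee_rot: [-1.572, 0.001, -1.003]
ft_force: [0.0, -0.2, -0.6]
gripper_width: 40.0
```

>>> {"method": "drive_tool", "body": {"steps": [0,0,-0.02,0,0,0,-0.015,0,0,0,0,0,0,0,0,0]}}

```text
t: 39.95
tool_pos: [651.5, -74.8, 179.9]
ee_rot: [-1.572, 0.0, -0.999]
ft_force: [0.2, -1.0, 0.0]
gripper_width: 40.0
```

```bash
python3 - <<'E'
from h import *
p,_=shot("scene"); s=bot.sense(); print(s["tool_pos"],s["ee_rot"],s["joint_pos"])
cv2.imwrite("pics/knob.png",cv2.resize(p[100:260,200:360],(600,600))[:,:,::-1])
print((proj("scene",[[652,-76,162],[652,-76,147],[652,-76,132]])-[200,100])*3.75)
E
```

```text
[652.2916288  -74.57373911 180.91157392] [-1.57029891e+00 -6.50291910e-04 -9.98312378e-01] [ 1.82870487e-01  3.66466518e-01 -1.09887280e-01  4.64483478e-04
 -1.09373544e+00  1.96019682e+00]
[[290.89323754 291.2411797 ]
 [291.95212479 321.74407444]
 [292.99666545 351.83369336]]
```

View pics/knob.png

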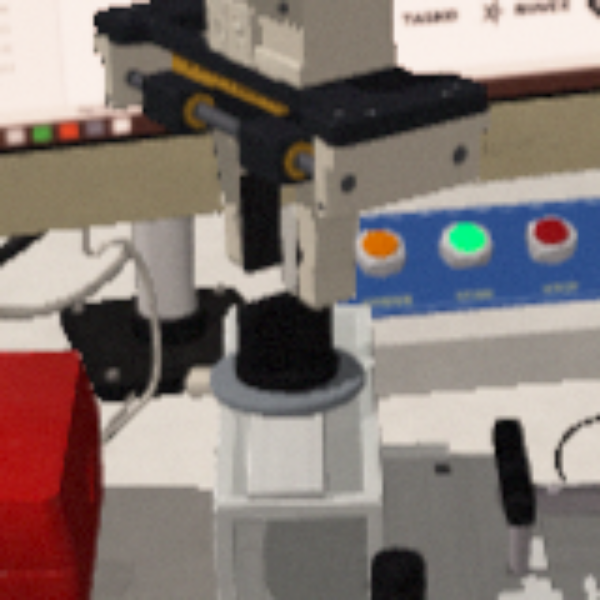

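>>> {"method": "drive_tool", "body": {"steps": [0.001,-0.0015,-0.01,0.01,0,0,-0.01,0,0,0,-0.008,0,0,0,-0.005,0,0,0,0,0,0,0,0,0]}}

```text
t: 40.5
tool_pos: [653.2, -75.9, 146.4]
ee_rot: [-1.572, 0.0, -0.988]
ft_force: [-0.7, -1.1, 0.1]
gripper_width: 39.6
```

>>> {"method": "drive_tool", "body": {"steps": [0,0,0,0,0,0,0,0,0,0,0,0,0,0,0,0,0,0,0,0,0,0,0,0], "hand": 0.008, "squeeze": 25}}

```text
t: 41.0
tool_pos: [654.0, -76.8, 147.4]
ee_rot: [-1.57, -0.002, -0.988]
ft_force: [1.7, -4.6, -1.1]
gripper_width: 14.4
```

>>> {"method": "drive_tool", "body": {"steps": [0.0005,-0.0007,0,-0.05,0,0,0,-0.08,0,0,0,-0.08,0,0,0,-0.08,0,0,0,-0.08,0,0,0,-0.08,0,0,0,-0.08,0,0,0,-0.08,0,0,0,-0.08,0,0,0,-0.08,0,0,0,0,0,0,0,0]}}

```text
t: 42.0
tool_pos: [654.0, -76.5, 147.4]
ee_rot: [-1.57, 0.0, -1.756]
ft_force: [-1.0, 1.3, 2.0]
gripper_width: 13.7
```

```bash
python3 -c "
from h import *
s=bot.sense();print(s['tool_pos'],s['ee_rot'],s['ft_force'],s['wrist_torque'],s['gripper_width'])"
```

```text
[654.03487648 -76.54433834 147.35340425] [-1.57020411e+00  2.42641935e-04 -1.75578914e+00] [-0.96419425  1.28379752  2.02905487] [0.36412735 0.19448687 0.03492242] 13.710543910319734
```

>>> {"method": "drive_tool", "body": {"steps": [0,0,0,-0.08,0,0,0,-0.08,0,0,0,-0.08,0,0,0,-0.08,0,0,0,-0.06,0,0,0,-0.04,0,0,0,0]}}

```text
t: 42.58
tool_pos: [654.1, -76.4, 147.3]
ee_rot: [-1.57, 0.001, -2.177]
ft_force: [-0.5, 1.7, 2.5]
gripper_width: 13.7
```

```bash
python3 -c "
from h import *
s=bot.sense();print(s['tool_pos'],s['ee_rot'],s['ft_force'],s['wrist_torque'],s['gripper_width'])"
```

```text
[654.12185495 -76.37104969 147.34026803] [-1.57031304e+00  6.95843560e-04 -2.17727689e+00] [-0.48420119  1.66509024  2.49739509] [ 0.75935348  0.16835484 -0.00242186] 13.719512743900893
```

>>> {"method": "drive_tool", "body": {"steps": [0,0,0,-0.04,0,0,0,-0.04,0,0,0,0]}}

```text
t: 42.83
tool_pos: [654.2, -76.3, 147.4]
ee_rot: [-1.57, 0.001, -2.257]
ft_force: [-0.9, 1.9, 3.7]
gripper_width: 13.9
```

```bash
python3 -c "
from h import *
s=bot.sense();print(s['tool_pos'],s['ee_rot'],s['ft_force'],s['wrist_torque'],s['gripper_width'])"
```

```text
[654.17464952 -76.33606552 147.36727622] [-1.57030715e+00  8.22146351e-04 -2.25666555e+00] [-0.85954786  1.89916176  3.70549664] [ 0.9480725   0.12056125 -0.06210052] 13.878646060496823
```

>>> {"method": "drive_tool", "body": {"steps": [0,0,0,-0.04,0,0,0,-0.03,0,0,0,0]}}

```text
t: 43.08
tool_pos: [654.2, -76.4, 147.3]
ee_rot: [-1.57, 0.001, -2.325]
ft_force: [-0.6, 2.3, 3.7]
gripper_width: 14.3
```

```bash
python3 -c "
from h import *
s=bot.sense();print(s['ee_rot'],s['ft_force'],s['wrist_torque'],s['gripper_width'])"
```

```text
[-1.57021911e+00  5.77488871e-04 -2.32503765e+00] [-0.61888815  2.27619034  3.67499243] [0.991286   0.11004044 0.55882983] 14.336850998742984
```

>>> {"method": "drive_tool", "body": {"steps": [0,0,0,-0.04,0,0,0,-0.03,0,0,0,0]}}

```text
t: 43.33
tool_pos: [654.3, -76.6, 147.3]
ee_rot: [-1.57, 0.001, -2.395]
ft_force: [1.6, 1.1, 2.7]
gripper_width: 14.9
```

```bash
python3 -c "
from h import *
s=bot.sense();print(s['ee_rot'],s['ft_force'],s['wrist_torque'],s['gripper_width'],s['joint_pos'])"
```

```text
[-1.56997803e+00  5.00588232e-04 -2.39515564e+00] [1.621695   1.09181484 2.69215252] [ 0.6189989  -0.33807768  0.74179269] 14.914343882961743 [ 1.79134735e-01  3.97284263e-01 -1.45082215e-01  4.91934693e-04
 -1.02756801e+00  5.67047977e-01]
```

>>> {"method": "drive_tool", "body": {"steps": [0,0,0,0,0,0,0,0,0,0,0,0,0,0,0,0], "hand": 0.045}}

```text
t: 43.67
tool_pos: [653.4, -76.9, 146.5]
ee_rot: [-1.571, -0.001, -2.398]
ft_force: [-0.4, -0.5, -0.4]
gripper_width: 35.9
```

>>> {"method": "drive_tool", "body": {"steps": [0,0,0.01,0,0,0,0.03,0,0,0,0.04,0,-0.03,0.01,0.01,0,-0.035,0.02,0,0,-0.035,0.02,0,0,-0.035,0.02,0,0,-0.035,0.02,0,0,-0.03,0.02,0,0,0,0.04,0,0,0,0.04,0,0,0,0,0,0]}}

```text
t: 44.67
tool_pos: [454.1, 118.2, 238.6]
ee_rot: [-1.57, 0.004, -2.394]
ft_force: [1.0, 0.2, 1.0]
gripper_width: 45.2
```

```bash
python3 - <<'E'
from h import *
q,d=shot("top","top7"); X=cloud("top",d); g=q.max(2)
m=((X[...,2]>148)&(X[...,2]<175)).astype(np.uint8); m[:, :325]=0; m[:,380:]=0; m[:165]=0; m[215:]=0
n,l,st,c=cv2.connectedComponentsWithStats(m); k=1+np.argmax(st[1:,4])
v,u=np.nonzero(l==k); W=onz("top",np.c_[u,v],162)[:,:2]
w,V=np.linalg.eigh(np.cov(W.T)); a=V[:,1]*np.sign(V[0,1]); print(st[k],"bar centre",W.mean(0),"angle",np.arctan2(a[1],a[0]))
hm=((g<60)).astype(np.uint8)[240:262,320:385]; v,u=np.nonzero(hm); print("handle",onz("top",[u.mean()+320,v.mean()+240],78),len(u))
p,_=shot("scene"); s=bot.sense(); print(s["tool_pos"],s["ft_force"])
cv2.imwrite("pics/end.png",np.vstack([cv2.resize(q[160:280,245:420],(600,300)),cv2.resize(p[170:290,235:475],(600,300))])[:,:,::-1])
E
```

```text
[343 171  23  26 258] bar centre [653.24578788 -76.12377641] angle -0.7077553068603404
handle [[549.92686381 -73.07523896  78.        ]] 343
[453.70434245 114.72173061 237.75189104] [-0.13596727 -0.6315521   0.03623442]
```

View pics/end.png

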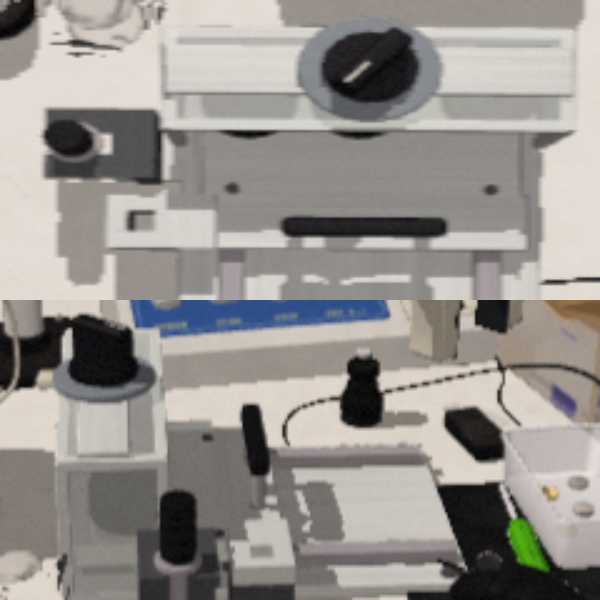

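```bash
python3 - <<'E'
from h import *
a=cv2.imread("pics/top6.png");b=cv2.imread("pics/top7.png")
for u0 in(308,342,376): print(u0); [print(v,a[v,u0:u0+16].max(1),b[v,u0:u0+16].max(1)) for v in range(210,217)]
d=np.abs(a.astype(int)-b).max(2)[195:300,240:425]; print("changed px in fixture front",[(v+195,u+240) for v,u in np.argwhere(d>60)][:20])
p,_=shot("scene"); o=cv2.imread("pics/scene0.png")[:,:,::-1]
c=p[165:300,250:320]; c=cv2.convertScaleAbs(c,alpha=1.6,beta=10); cv2.imwrite("pics/guard.png",np.hstack([cv2.resize(c,(310,600),interpolation=2),cv2.resize(cv2.convertScaleAbs(o[165:300,250:320],alpha=1.6,beta=10),(310,600),interpolation=2)])[:,:,::-1])
E
```

```text
308
210 [208 214 211 211 213 209 210 212 211 211 211 211 210 214 211 213] [215 215 217 216 217 217 213 213 219 215 214 216 214 215 215 214]
211 [195 193 193 195 196 199 199 198 201 201 200 203 203 205 205 207] [200 198 202 199 200 204 204 203 203 205 206 207 205 210 205 211]
212 [96 74 43 37 38 34 48 54 57 54 56 57 56 60 50 53] [100  71  49  33  35  38  48  54  55  53  55  59  56  58  59  54]
213 [134 126  92  56  34   9  17  13  13   6  12   8  16  14  22  48] [139 125  92  61  38  18  12   6  14   0  15  15   5   3  11  46]
214 [139 136 138 127  93  64  50  42  38  32  29  35  50  56  73 115] [141 140 144 130  94  65  54  42  35  24  34  39  50  57  76 116]
215 [143 141 141 140 139 139 128 113 104  85  86  99 129 139 145 138] [144 143 142 144 144 146 128 115 102  87  89 101 130 142 144 142]
216 [140 140 139 138 138 137 136 138 139 139 138 138 137 140 139 138] [141 144 140 139 140 140 141 140 142 141 142 142 143 140 142 142]
342
210 [193 185 184 186 186 184 189 185 186 184 183 187 185 186 186 185] [189 188 189 190 187 190 190 188 188 189 190 189 190 190 190 189]
211 [185 146 147 149
[... 1672 characters left out ...]
42 142 139 140 141 145 138 142]
changed px in fixture front [(np.int64(213), np.int64(377)), (np.int64(213), np.int64(378)), (np.int64(213), np.int64(379)), (np.int64(213), np.int64(380)), (np.int64(213), np.int64(381)), (np.int64(213), np.int64(382)), (np.int64(213), np.int64(383)), (np.int64(213), np.int64(384)), (np.int64(213), np.int64(385)), (np.int64(213), np.int64(386)), (np.int64(213), np.int64(387)), (np.int64(213), np.int64(388)), (np.int64(214), np.int64(379)), (np.int64(214), np.int64(380)), (np.int64(214), np.int64(381)), (np.int64(214), np.int64(382)), (np.int64(214), np.int64(383)), (np.int64(214), np.int64(384)), (np.int64(214), np.int64(385)), (np.int64(214), np.int64(386))]
```

View pics/guard.png

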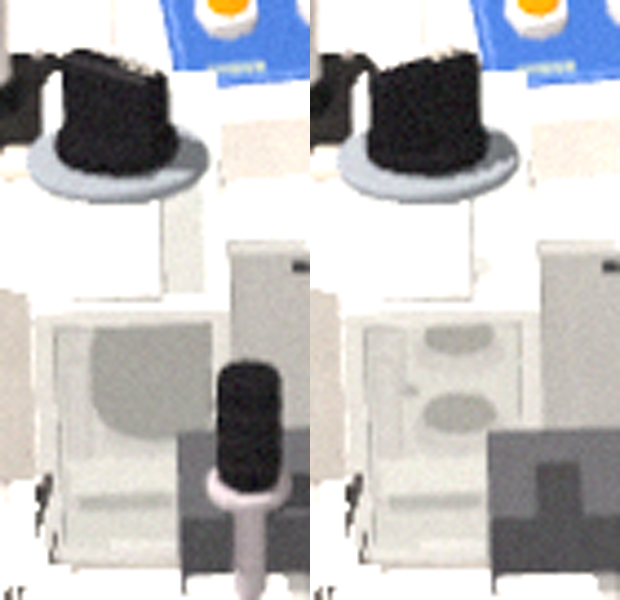

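```bash
python3 - <<'E'
from h import *
ims=[cv2.imread(f"pics/{n}.png") for n in("top5","top6","top7")]
a,b=ims[1].max(2).astype(int),ims[2].max(2).astype(int)
d=(np.abs(a-b)>35).astype(np.uint8); n,l,st,c=cv2.connectedComponentsWithStats(d)
for k in range(1,n):
    if st[k,4]>12: print(st[k],c[k].round(), a[l==k].mean().round(), b[l==k].mean().round())
for im in (a,b):
    print()
    for v in range(164,218,2): print(v,"".join("@#*+=-. "[min(7,int(im[v,u])//32)] for u in range(288,416)))
E
```

```text
[343 171   8   6  22] [346. 173.] 44.0 129.0
[357 171   9   7  29] [361. 174.] 131.0 48.0
[345 184   8   9  31] [349. 188.] 23.0 128.0
[355 184   7  10  29] [358. 189.] 130.0 25.0
[342 201   6   6  17] [344. 203.] 140.0 96.0
[369 200   4   7  16] [371. 203.] 154.0 192.0
[358 202   5   5  16] [360. 204.] 94.0 142.0
[376 213  14   2  24] [382. 213.] 50.0 132.0
[    0   243   298   237 14774] [138. 347.] 112.0 93.0
[340 255   8   4  31] [343. 257.] 205.0 141.0
[349 254  11   5  39] [354. 256.] 139.0 206.0
[340 271   7   3  13] [343. 272.] 212.0 148.0
[350 270   7   3  16] [354. 271.] 140.0 210.0
[127 306  59  87 813] [166. 345.] 88.0 43.0
[ 85 312  62 139 766] [130. 376.] 49.0 88.0
[  0 322   7   8  32] [  3. 326.] 122.0 82.0
[110 328   9   9  34] [115. 331.] 47.0 97.0
[ 69 331   8   7  22] [ 73. 333.] 96.0 49.0
[246 331  19  11  62] [257. 337.] 62.0 76.0
[ 45 338   7   8  20] [ 48. 341.] 85.0 47.0
[291 338   4   4  15] [292. 340.] 79.0 23.0
[150 340   8   9  37] [154. 343.] 93.0 44.0
[274 342   9  12  38] [278. 346.] 52.0 114.0
[291 343   7  12  39] [294. 349.] 57.0 116.0
[284 344   6 
[... 7177 characters left out ...]
---===---=--=--------=-=----=-----......  
208 **#+-..............................................-.......--=+++++==-..-..----...............................................  
210 **#+..................................................---------------------...................................................  
212 **##******+++++++++++*###############**++++++++++++++****************+++++++++++++++++++++++++++++============------------=+-.  
214 **##=-*****+============**###@####*+====================*###@@@@@#**+=======================================++===+*******+=.    
216 **#@=.-****+================================================================================================++==+*****+=.
```

```bash
python3 - <<'E'
from h import *
ims={n:cv2.imread(f"pics/{n}.png").max(2).astype(float) for n in("top5","top6","top7")}
q,d=shot("top","top8"); ims["now"]=q.max(2).astype(float)
for n,im in ims.items():
    print(n)
    for v0,v1 in((197,200),(200,204),(204,208)): print(v0," ".join("%d"%x for x in im[v0:v1,300:408:3].mean(0)))
print("u"," ".join(str(u) for u in range(300,408,3)))
X=cloud("top",d)[...,2]; X5=np.load("X1.npy")[...,2]
print(X[198:216:3,370:408:3].round()); 
# whole-desk dark-blob list
m=(ims["now"]<60).astype(np.uint8); n,l,st,c=cv2.connectedComponentsWithStats(m)
for k in range(1,n):
    if 30<st[k,4]<1500 and 240<c[k][0]<480 and 140<c[k][1]<400: print(st[k],c[k].round(1))
# scene view through guard: rows of intensities
p,_=shot("scene","scene8"); g=p.max(2)
for v in range(196,292,4): print(v,"".join("@%#*+=-:. "[min(9,int(g[v,u])//26)] for u in range(250,330)))
E
```

```text
top5
197 161 162 162 159 155 157 160 164 165 163 152 148 122 134 87 48 26 26 26 15 45 95 133 127 152 155 156 158 153 154 149 157 156 158 143 146
200 183 182 182 177 174 174 180 180 181 182 180 181 158 126 130 100 80 75 73 81 87 113 125 165 181 181 180 181 170 171 173 179 180 180 147 153
204 186 185 184 179 175 174 181 182 182 182 182 183 182 176 144 126 101 89 89 89 102 144 174 181 181 181 182 180 170 173 173 179 182 179 148 156
top6
197 170 158 146 144 145 145 146 146 146 145 138 156 131 140 93 51 30 24 24 16 45 98 140 133 141 147 148 148 151 151 147 150 149 165 150 154
200 191 179 155 156 155 156 155 155 156 154 154 189 144 128 138 107 86 81 77 83 95 119 131 145 158 158 158 157 158 158 159 157 157 187 154 163
204 194 193 164 165 162 162 163 161 160 160 167 192 175 155 137 130 107 93 94 94 101 148 182 178 159 161 160 159 160 159 160 158 165 188 157 165
top7
197 174 162 146 147 148 148 148 149 150 149 141 159 132 144 94 48 23 24 24 24 47 107 143 137 162 148 148 152 153 153 148 152 153 153 153 157
200 195 181 158 160 159 159 158 159 157 157 159 194 146 132 96 96 86 75 82 86 120 138 13
[... 2847 characters left out ...]
@@@#++++++++++++++++
260 ==++==+=-====+=+===++==++**********************+*@@@@@@@@@@@@@@#++++++++++++++++
264 ++=+=++======+=+=++++===++++++++++++++++#########%@@@@@@@@@@@@@%###########+*+++
268 ======+======+=========================+#########@@@@@@@@@@@@@@%#######*===++--:
272 ++++=++=-+##=++=========================*#####*==#@@@@@@@@@@@@%#*#%%%%%#+===++::
276 --.....-%%#+======++++++++++++++++++++++*#####*+=====+++++++++**##%%%%%%#*#%#*+-
280 ....:...##====+===+====+=++============+*############*******#%%##########+++##+=
284 .......:*:==+=+========================+*%%%%%%%%%%%#*******%%%%%%%%%%###*++#%#*
288 .........:=++===========================*%%%%%%%%%%%#**+****%%%%%%%%%%#+====#%%%
```

```bash
cat > arc.py <<'E'
from h import *
from scipy.optimize import least_squares
def fit(im,u0,u1,uc,r=14.35,vs=range(199,208)):
    # sub-pixel left/right crossings of the cap outline seen through the guard strip
    P=[]
    for v in vs:
        row=im[v]
        dk=np.median(row[int(uc)-5:int(uc)+6])
        for s in(-1,1):
            seq=[row[int(uc)+s*i] for i in range(0,20)]
            th=dk+14
            for i in range(4,19):
                if seq[i]>th and seq[i-1]<=th:
                    f=(th-seq[i-1])/(seq[i]-seq[i-1]); P.append((int(uc)+s*(i-1+f),v,s)); break
    P=np.array(P); 
    res=least_squares(lambda c:np.hypot(P[:,0]-c[0],P[:,1]-c[1])-r,[uc,200],loss="soft_l1")
    return P,res.x,np.abs(res.fun).mean()
if __name__=="__main__":
    N=np.mean([shot("top")[0].max(2).astype(float) for _ in range(6)],0); np.save("N.npy",N)
    a=cv2.imread("pics/top6.png").max(2).astype(float)
    for n,im in(("top6",a),("now",N)):
        for c,uc in(("C",318),("A",384 if n=="top6" else 387)):
            P,x,e=fit(im,0,0,uc); print(n,c,x.round(2),e.round(2),"xy@77",onz("top",x,77 if c=="A" else 74)[0].round(1)); print(P.round(1).tolist())
    for v in range(196,217): print(v,N[v,366:410].astype(int))
E
python3 arc.py
```

```text
top6 C [317.36 199.61] 0.28 xy@77 [641.4 -15.2  74. ]
[[303.3, 199.0, -1.0], [331.4, 199.0, 1.0], [303.3, 200.0, -1.0], [331.3, 200.0, 1.0], [303.3, 201.0, -1.0], [331.2, 201.0, 1.0], [303.4, 202.0, -1.0], [331.1, 202.0, 1.0], [303.8, 203.0, -1.0], [331.2, 203.0, 1.0], [303.9, 204.0, -1.0], [330.9, 204.0, 1.0], [304.2, 205.0, -1.0], [330.6, 205.0, 1.0], [304.6, 206.0, -1.0], [330.1, 206.0, 1.0], [304.5, 207.0, -1.0], [330.7, 207.0, 1.0]]
top6 A [383.07 201.06] 0.29 xy@77 [ 637.  -132.4   77. ]
[[398.0, 199.0, 1.0], [397.9, 200.0, 1.0], [397.8, 201.0, 1.0], [397.9, 202.0, 1.0], [368.6, 203.0, -1.0], [397.1, 203.0, 1.0], [368.8, 204.0, -1.0], [396.9, 204.0, 1.0], [369.2, 205.0, -1.0], [396.8, 205.0, 1.0], [369.5, 206.0, -1.0], [396.4, 206.0, 1.0], [369.5, 207.0, -1.0], [395.9, 207.0, 1.0]]
now C [317.35 199.51] 0.28 xy@77 [641.6 -15.2  74. ]
[[303.3, 199.0, -1.0], [331.4, 199.0, 1.0], [303.3, 200.0, -1.0], [331.3, 200.0, 1.0], [303.3, 201.0, -1.0], [331.1, 201.0, 1.0], [303.4, 202.0, -1.0], [331.1, 202.0, 1.0], [303.8, 203.0, -1.0], [331.1, 203.0, 1.0], [303.8, 204.0, -1.0], [330.8, 20
[... 3597 characters left out ...]
9 140 135 127 126 129 127 128 128 128 127
 126 127 127 127 126 129 126 128 128 128 128 128 113 112 124 125 123 106
  90  88  83  85  85  85  85  86]
214 [140 140 141 140 141 140 140 141 141 141 141 140 140 140 139 139 140 138
 139 141 140 141 139 139 140 140 140 140 139 140 121 120 137 136 129 106
  84  85  84  84  87  87  91 107]
215 [143 142 142 141 143 142 143 143 144 142 142 144 143 144 143 144 143 142
 143 142 142 143 142 144 143 143 143 143 142 143 124 118 136 128 108  85
  84  85  86  87  88  95 124 191]
216 [141 141 140 140 139 140 140 140 140 140 140 140 140 140 140 140 141 140
 140 140 139 140 139 140 140 141 139 140 141 139 121 119 137 130 109  85
  84  86  88  89  94 140 202 225]
```

```bash
python3 - <<'E'
from h import *
for nm,y,zt,x in(("C",-14,74,642),("B",-73,80,642),("A",-138,77,646)):
    print(nm,proj("scene",[[x-25.5,y,zt],[x+25.5,y,zt],[x,y,zt],[x-25.5,y,43]]).round(1).tolist())
p=np.mean([shot("scene")[0].max(2).astype(float) for _ in range(6)],0)
h=cv2.imread("pics/home.png").max(2).astype(float)[:,400:]   # 260x180 -> 400x275
old=cv2.resize(h,(260,180),interpolation=cv2.INTER_AREA)
for v in range(204,238,2):
    print(v,p[v,280:302].astype(int)); print("   ",old[v-140,280-220:302-220].astype(int))
E
```

```text
C [[301.1, 240.3], [270.5, 241.4], [285.8, 240.8], [301.4, 256.3]]
B [[299.4, 220.9], [270.2, 221.9], [284.8, 221.4], [299.7, 239.4]]
A [[295.6, 206.3], [267.9, 207.2], [281.8, 206.7], [296.0, 222.6]]
204 [ 49  51  57  58  77 109 131 130 131 130 129 127 112  92  72  96 154 176
 172 145 150 155]
    [ 50  55  64  88 100 105 105 111 123 125 124 124 110  91  80 101 146 168
 165 147 149 154]
206 [128 128 129 129 128 130 119 116 107  92  88  77  78  92 127 165 176 174
 171 140 134 185]
    [122 122 125 126 126 125 117 110 103  93  88  82  83  96 121 148 170 174
 165 146 144 176]
208 [109 105 101  97  86  83  82  80  86  96 118 130 137 144 143 149 179 176
 172 158 158 221]
    [107 105 100  93  89  87  84  87  92  99 114 125 133 141 145 151 172 174
 168 158 168 210]
210 [ 89  89  91 107 153 153 112 138 147 146 147 146 149 145 141 146 166 174
 175 180 183 221]
    [ 99  99 102 119 147 143 118 132 142 143 144 145 144 144 144 149 165 174
 176 180 193 214]
212 [199 197 194 194 198 190 123 149 147 147 147 145 144 143 141 149 179 199
 197 196 202 222]
    [194 192 191 193 195 178 136 143 145 145
[... 1630 characters left out ...]
3 144 143 153 198
 199 199 199 194]
    [186 182 180 176 178 169 145 133 140 144 144 145 146 147 146 148 160 189
 198 197 197 182]
232 [130 127 130 129 127 123 138 161 162 184 187 193 193 193 195 202 202 199
 201 200 196 163]
    [138 137 138 134 133 132 142 158 165 180 183 187 189 189 190 194 196 197
 197 196 189 163]
234 [180 180 180 180 181 180 179 179 177 177 177 176 174 166 164 163 161 161
 159 159 159 159]
    [175 176 175 172 172 172 172 174 172 174 174 174 172 167 165 164 161 160
 160 159 157 148]
236 [142 142 140 139 140 141 141 140 140 140 139 141 140 140 142 140 140 140
 142 141 141 136]
    [139 138 138 138 138 140 139 139 137 138 135 135 137 138 138 138 136 137
 141 142 139 131]
```

```bash
python3 -c "
from plant import bot
print(bot.job_done(), bot.sense()['t'])"
```

```text
the job is handed in; nothing more can be done
the job is handed in; nothing more can be done
```

I ran the whole job and handed it in after about 46 s of robot time. One check did not agree: cap A moved slightly after I placed it, and I did not re-centre it.

**What I did:**
1. Lifted the lock pin and hung it in the side notch with the shuttle still home.
2. Pulled the shuttle to its out stop.
3. Set cap A on post 3, B on post 2 and C on post 1.
4. Pushed the shuttle to its home stop.
5. Turned the clamp knob about 1.29 rad clockwise, until the twisting force rose and the pads began to slip on the bar.

**Last checks that passed:**
- **Shuttle:** the handle is back at x = 549.9 mm, the same as at the start.
- **Pin:** it stands upright in the notch.
- **Caps B and C:** their outlines are unchanged since the shuttle went home. With the shuttle out, all three caps measured within about 4 mm of their post centres.
- **Arm:** it is clear of everything and feels no load.

**Check that disagreed:** between the pictures before and after the clamp turn, cap A shifted about 7 mm to the right and 4 mm to the rear under the guard. I don't know the cause; it may be the knock the task warned of. Seen through the guard, its outline is still a full circle and at rest. It sits about 7 mm (give or take 2) off the centre of post 3, inside the 11 mm limit, so I left it. I could not measure its tilt directly; I take it as level because its centre is still well over the post.

I did not measure the bystanders' positions separately. They looked unmoved in the last pictures.

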